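# Seat a heel blank in the sloping jig

## Task

Take the tan heel blank and lay it gently on the polished sloping plate of the green jig, cut corner uphill towards the orange pusher, with its opposite corner at least 30 mm from the brass locating corner; let go there so that it slides down by itself into the corner. Then slide the red knob down the slope until the pusher bears on the cut corner, and hold a steady push of about 12 N (never over 25 N) for half a second so the blank sits fully home against both brass fences. Leave the pusher down against it and everything else on the bench where it is.

Things in the scene. Friction and masses are not known exactly. Their poses are not given: they have to be found in the camera images.
- heel_tan: tan leather heel blank, black rubber underside, loose, about 0.11 kg: 56 x 56 mm square, 32 mm thick, one corner cut off at 45 degrees (20 mm legs). Lies flat. Origin: centre of the 56 x 56 square on the underside; z up; x, y parallel to its sides; the cut corner is at +x +y (cut face's middle at x = y = 18 mm). On the plate its x and y go parallel to bed's x and y
- tan_corner (a point): the blank's square corner opposite the cut, on the underside (x = y = -28 mm in the blank's frame); seated, it lies at the origin of bed
- bed: polished steel sloping plate, fixed, with two brass fences 16 mm high along its lower sides. Origin: the locating corner, where both fence faces meet the plate's surface. x and y run uphill along the fences (plate reaches 118 mm on both), z is the plate's upward normal
- jig: green stand that carries plate and pusher, 270 x 170 mm, fixed. Origin: on the bench, 95 mm ahead of the locating corner in the uphill direction (its x); the corner is 50 mm above the bench. The plate is tilted 26 degrees, straight downhill is the bed's -x -y diagonal. Friction on it is low (about 0.16), so a blank slides when let go
- clamp: steel bar with a red knob and a slippery orange nylon pusher (26 x 22 mm face) at its lower end, sliding along the plate's diagonal. Origin: on the plate's plane under the knob; x uphill along the slide (bed's +x +y diagonal), z the plate's normal. Parked 182 to 190 mm up the diagonal from the locating corner. 2 N sliding friction; stays where left; rigid on contact
- clamp_knob (a point): grip point of the red knob, 40 mm above the plate. Knob 22 x 22 mm, sides parallel to and across the slide, 18 to 56 mm above the plate. The pusher's face is 42 to 48 mm downhill of the knob's axis (screw-adjusted, not known exactly), so against a seated blank the knob is 107 to 113 mm up the diagonal; a blank caught short of the corner is met a few mm earlier
- heel_red: red heel blank of the same shape, loose, leave alone; origin as heel_tan
- heel_dark: dark brown heel blank of the same shape, loose, leave alone; origin as heel_tan
- hammer: hammer 260 mm long lying on the bench, leave alone; origin under its middle
- brush: shoe brush 200 mm long, leave alone; origin under its middle
- polish_tin: flat blue polish tin, 72 mm wide, 30 mm high, leave alone; origin under its centre
- glue_can: glue can, 84 mm wide, 100 mm high, leave alone; origin under its centre
- cleaner: clear bottle with red cap, 68 mm wide, 190 mm high, leave alone; origin under its centre

How it is judged:
By the outcome, as a careful person would: the job done as asked, in the order asked, and still so for the second after the job is handed in, with the robot touching nothing.
It also fails if it takes over 58 s, if anything falls off the work surface, if the arm or the gripper's body presses on something with over 40 N, if the wrist force passes 120 N, or if a joint passes its speed limit or range.

## Robot

A 6-joint arm with a two-finger parallel gripper is mounted at the origin on the work surface. World frame = base frame: x ahead of the robot, y to its left, z up, the work surface at z = 0. Lengths are in m, angles in rad, forces in N, time in s.
With the tool pointing down it reaches from about 0.25 to 0.8 m from the base axis. Payload 3.9 kg.
Tool frame: the origin (TCP) lies at the very end of the fingers, on their centre line; the grasp point (between the pads) lies 19 mm behind it (manip.hold_point_z is the distance from the TCP to the grasp point, in m); z points along the fingers, y is the direction in which the jaws open and shut (so a half turn about z gives the same grasp; the last joint's range is limited). The gripper opens to 85 mm and grips with 20 to 120 N. Pads are 22 mm wide; open, the fingers measure 114 mm over their backs; the gripper's body (76 mm by 85 mm) begins 54 mm behind the grasp point. The pads swing forward as they close: fully open they stand 13 mm farther back than shut.
Start: joints at [1.316, 0.26, -0.138, 1.173, 0, 1.571], TCP at [0.132, 0.508, 0.193] pointing down, gripper open.
Joint ranges: [-2.78, 2.78], [-0.83, 1.72], [-1.28, 1.37], [-1.9, 2.12], [-1.57, 1.48], [-3.14, 3.14]. Speed limits (rad/s): [2.57, 2.57, 3.14, 3.14, 3.14, 3.14].

## Interface

Orientations are given as a unit quaternion [x, y, z, w].
In Python, from bench import manip, read_camera gives the robot as it stands. The module is installed in compiled form; this text tells all that it offers.
- The arm moves only by the tool jog_arm, never from a script. Its argument "increments" is a list of rows, each an object with "travel": the shift along the tool's x, y, z each as a share of 0.5 m, from -1 to 1, a list of three; "rotation": the turn, a rotation vector about the tool's x, y, z each as a share of 45 degrees, from -1 to 1, a list of three; "gripper": the opening, from 0 (shut) to 1 (fully open). A call has 1 to 20 rows; each row is the pose to reach, as a shift and turn from the pose commanded when the call began, along the tool's axes at that moment; what a row does not reach only later rows make up. A row lasts 1/12 s, in which the tool goes at most 41.7 mm and 7.16 degrees, less where a joint would pass 70% of its speed; a pose out of reach is approached as far as the arm can. A call with a number of a shift or a turn outside -1 to 1 is refused whole. A call with a gripper value outside its range is refused whole. The fingers move at their own pace and stop on an object; "newtons" is the grip in N (left out, the last holds). Time passes only in rows, so rows that repeat a pose let the fingers close. It gives the time, the measured TCP pose, the force and the opening at its end, in the units of the state.
- manip.observe(): the state, without advancing time (a new reading comes with each control period).
- read_camera(name): name is "side" or "top" or "wrist"; returns a dict with "frame" (400x640x3 uint8, blue, green, red), "range_z" (400x640 float32, m along the optical axis (not along the pixel's ray), 0 where there is no reading), "K" (3x3 intrinsics, pixels), "world_from_camera" (4x4, takes a point from camera to world coordinates). Camera axes: x right, y up, looking along -z (the intrinsics and any distortion apply to the point x, -y, -z); pixel columns grow to the right and rows downward; lengths in m; the calibration is good to about 2 mm. A picture is of the moment at which its call begins.
- manip.finish_job(): hands the job in, once; it reports no verdict.
The state is a dict: "t": time; "qpos": joint angles; "dq": joint speeds; "joint_efforts": joint torques, N m; "ee_pos": TCP position; "orientation": TCP orientation; "ft_force": force on the tool from outside, world axes, zero at the start; "ft_torque": the same for the moment, N m; "opening": finger opening in m.
Only numpy, scipy, OpenCV 4.12 (cv2) and the standard library are available. Lean on these libraries where they do the work, as an engineer would, in place of code of your own. Each camera call takes 0.05 s, during which the arm holds its last target.

## Working session

There is one attempt and no reset: what is moved stays moved. The work goes in short steps, Python scripts to look and compute and a tool call to move; the robot and the scene stay as the last step left them, time stands still between calls to the robot, and variables do not carry over. Pictures are saved under pics/ and viewed, and the job is handed in when it is done.

Besides the shell and the picture viewer there is one more tool, called after "Request:" by a JSON object that holds its "op" and its "data". jog_arm: Moves the arm, as the interface text tells. Its arguments: {"type":"object","properties":{"increments":{"type":"array"},"newtons":{"type":"number"}},"required":["increments"]}

```bash
mkdir -p pics; ls; python3 - <<'E'
from bench import manip, read_camera
import cv2, numpy as np
np.set_printoptions(precision=4,suppress=True)
s=manip.observe()
for k,v in s.items(): print(k,v)
print(manip.hold_point_z)
for n in ("side","top","wrist"):
    c=read_camera(n); cv2.imwrite(f"pics/{n}0.png",c["frame"]); np.savez(f"{n}0.npz",**c)
    print(n,c["K"],c["world_from_camera"])
E
```

```text
pics
t 0.0
qpos [ 1.316   0.2607 -0.1394  1.1727  0.      1.5708]
dq [-0.0001  0.0005  0.0003 -0.0007 -0.0023  0.0006]
joint_efforts [  0.002  -40.568   25.3921   0.0189   0.0001   0.    ]
ee_pos [0.1321 0.5073 0.1922]
orientation [ 0.127   0.9919 -0.001  -0.0001]
ft_force [-0.3933  0.0004  0.4051]
ft_torque [-0.006   0.0131  0.0272]
opening 0.08542633729756449
0.0187
side [[416.1701   0.     318.5413]
 [  0.     416.1701 205.7337]
 [  0.       0.       1.    ]] [[ 0.8999  0.3137 -0.3028  0.124 ]
 [-0.436   0.6457 -0.6268 -0.854 ]
 [-0.0011  0.6961  0.7179  1.1411]
 [ 0.      0.      0.      1.    ]]
top [[448.0981   0.     316.8681]
 [  0.     448.0981 204.3287]
 [  0.       0.       1.    ]] [[ 0.0232  0.9754 -0.2194  0.2412]
 [-0.9997  0.0224 -0.0063  0.0046]
 [-0.0012  0.2195  0.9756  1.608 ]
 [ 0.      0.      0.      1.    ]]
wrist [[283.6892   0.     320.8661]
 [  0.     283.6892 196.2424]
 [  0.       0.       1.    ]] [[ 0.2511 -0.9318 -0.2622  0.0655]
 [ 0.968   0.2412  0.07    0.5251]
 [-0.002  -0.2713  0.9625  0.3734]
 [ 0.      0.      0.      1.    ]]
```

View pics/top0.png

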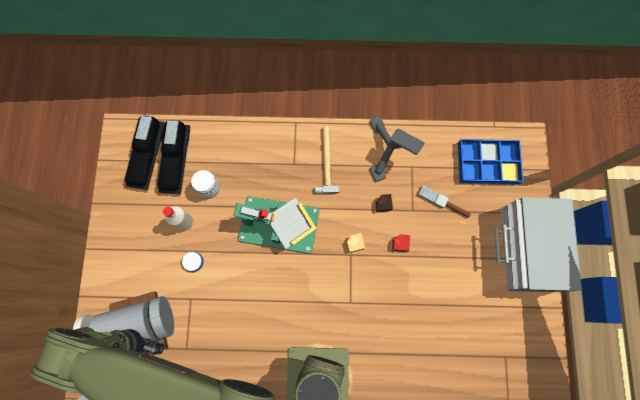

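View pics/side0.png

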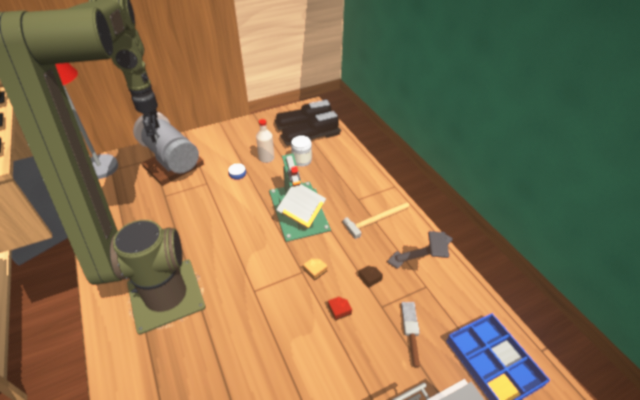

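View pics/wrist0.png

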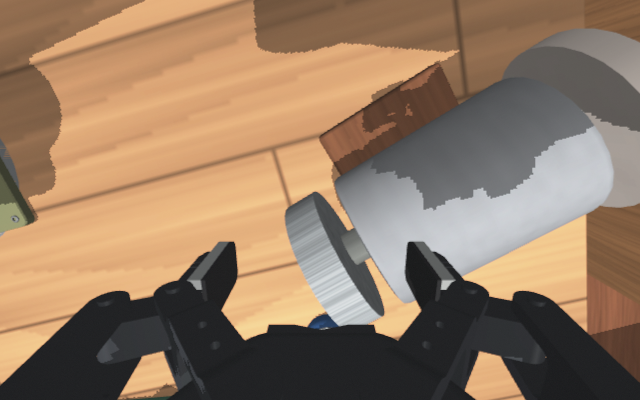

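```bash
cat > h.py <<'E'
import numpy as np, cv2
from scipy.spatial.transform import Rotation as R
np.set_printoptions(precision=4,suppress=True)
def ray(c,u,v):
    K=c["K"];d=np.stack([(np.asarray(u)-K[0,2])/K[0,0],-(np.asarray(v)-K[1,2])/K[1,1],-np.ones(np.shape(u))],-1)
    T=c["world_from_camera"];return T[:3,3],d@T[:3,:3].T
def onz(c,u,v,z):
    o,d=ray(c,u,v);return o+d*((z-o[2])/d[...,2])[...,None]
def depth(c,u,v):
    o,d=ray(c,u,v);return o+d*c["range_z"][np.asarray(v,int),np.asarray(u,int)][...,None]
def cloud(c):
    v,u=np.mgrid[0:400,0:640];return depth(c,u,v)
def proj(c,P):
    T=c["world_from_camera"];p=(np.asarray(P)-T[:3,3])@T[:3,:3];K=c["K"]
    return np.stack([K[0,0]*p[...,0]/-p[...,2]+K[0,2],K[1,1]*-p[...,1]/-p[...,2]+K[1,2]],-1)
def load(n): return dict(np.load(n))
E
python3 - <<'E'
from h import *
c=load("top0.npz")
a=c["frame"][185:265,225:425]; cv2.imwrite("pics/topz.png",cv2.resize(a,(800,320),interpolation=cv2.INTER_NEAREST))
P=cloud(c)
print(c["range_z"].min(),c["range_z"].max())
hsv=cv2.cvtColor(c["frame"],cv2.COLOR_BGR2HSV)
for (u,v) in [(355,243),(401,243),(383,203),(290,224),(264,213),(240,240),(350,280)]: print(u,v,P[v,u],hsv[v,u])
s=load("side0.npz");a=s["frame"][140:330,220:400]; cv2.imwrite("pics/sidez.png",cv2.resize(a,(560,592),interpolation=cv2.INTER_NEAREST))
E
```

```text
0.0 2.6627288
355 243 [ 0.4589 -0.1234  0.0303] [ 28  80 251]
401 243 [ 0.4624 -0.2858  0.0321] [  1 184 217]
383 203 [ 0.6054 -0.2231  0.035 ] [ 10 110  74]
290 224 [0.513  0.1058 0.0802] [ 60  10 219]
264 213 [0.5282 0.1843 0.1867] [  1 194 242]
240 240 [0.4631 0.288  0.0097] [ 74 110 160]
350 280 [ 0.3309 -0.1088 -0.0003] [ 14 127 163]
```

View pics/topz.png

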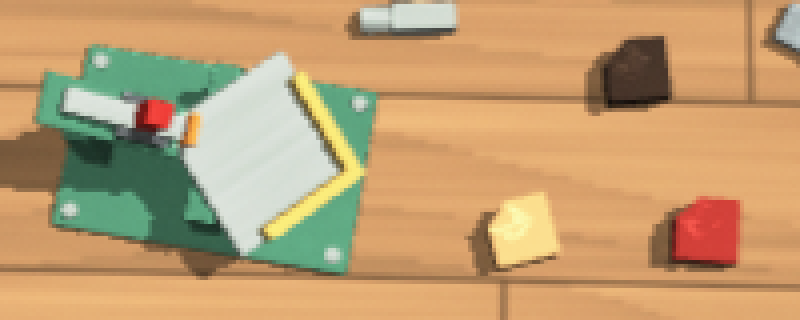

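View pics/sidez.png

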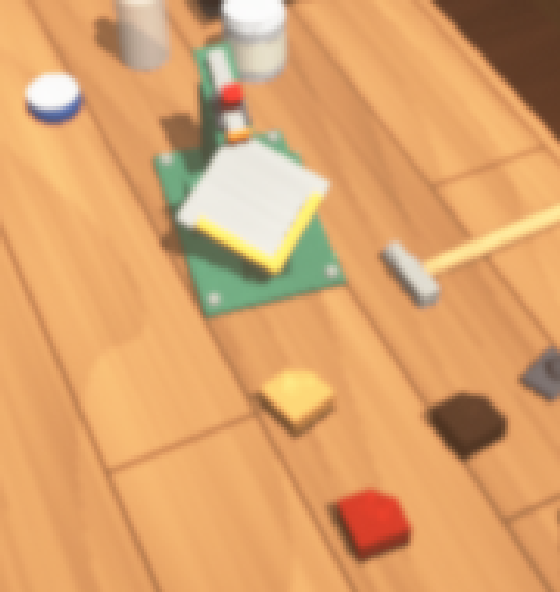

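```bash
cat >> h.py <<'E'
def rows(targets, cur=None):
    """targets: list of (pos, Rot); prints row numbers relative to commanded pose cur (pos,quat)"""
    p0,R0=cur
    for p,Rt in targets:
        t=R0.inv().apply(np.asarray(p)-p0)/0.5; r=(R0.inv()*Rt).as_rotvec()/np.deg2rad(45)
        print("travel",np.round(t,4).tolist(),"rot",np.round(r,4).tolist())
E
python3 - <<'E'
from h import *
from bench import manip
s=manip.observe(); R0=R.from_quat(s["orientation"]); p0=np.array(s["ee_pos"])
print(R0.as_matrix())
# clouds: coarse colours
for n in ("top0.npz","wrist0.npz"):
    w=load(n); T=w["world_from_camera"]; 
w=load("wrist0.npz");T=w["world_from_camera"]
Rc=R0.inv()*R.from_matrix(T[:3,:3]); print("cam in tool",R0.inv().apply(T[:3,3]-p0),Rc.as_matrix())
c=load("top0.npz")
for (u,v) in [(172,212),(204,180),(192,262),(317,190),(100,330),(265,213)]: print(depth(c,np.array(u),np.array(v)))
Rd=R.from_matrix(np.array([[0,1,0],[1,0,0],[0,0,-1]],float))
rows([((0.132,0.508,0.37),R0),((0.43,0.03,0.37),R0)],(p0,R0))
E
```

```text
[[-0.9677  0.2521 -0.0004]
 [ 0.2521  0.9677 -0.0014]
 [ 0.     -0.0015 -1.    ]]
cam in tool [ 0.069  -0.     -0.1809] [[ 0.001   0.9625  0.2714]
 [ 1.     -0.0011  0.0003]
 [ 0.0006  0.2714 -0.9625]]
[0.526  0.4846 0.1803]
[0.6571 0.4093 0.1048]
[0.379  0.4488 0.0275]
[0.6515 0.0156 0.0225]
[0.1517 0.668  0.1869]
[0.5296 0.1818 0.1804]
travel [0.0006, 0.0004, -0.3551] rot [0.0, 0.0, 0.0]
travel [-0.8171, -0.7745, -0.3539] rot [0.0, 0.0, 0.0]
```

Request:
{"op": "jog_arm", "data": {"increments": [{"travel":[0,0,-0.35],"rotation":[0,0,0],"gripper":1},{"travel":[0,0,-0.35],"rotation":[0,0,0],"gripper":1},{"travel":[0,0,-0.35],"rotation":[0,0,0],"gripper":1},{"travel":[-0.82,-0.77,-0.35],"rotation":[0,0,0],"gripper":1},{"travel":[-0.82,-0.77,-0.35],"rotation":[0,0,0],"gripper":1},{"travel":[-0.82,-0.77,-0.35],"rotation":[0,0,0],"gripper":1},{"travel":[-0.82,-0.77,-0.35],"rotation":[0,0,0],"gripper":1},{"travel":[-0.82,-0.77,-0.35],"rotation":[0,0,0],"gripper":1},{"travel":[-0.82,-0.77,-0.35],"rotation":[0,0,0],"gripper":1},{"travel":[-0.82,-0.77,-0.35],"rotation":[0,0,0],"gripper":1},{"travel":[-0.82,-0.77,-0.35],"rotation":[0,0,0],"gripper":1},{"travel":[-0.82,-0.77,-0.35],"rotation":[0,0,0],"gripper":1},{"travel":[-0.82,-0.77,-0.35],"rotation":[0,0,0],"gripper":1},{"travel":[-0.82,-0.77,-0.35],"rotation":[0,0,0],"gripper":1},{"travel":[-0.82,-0.77,-0.35],"rotation":[0,0,0],"gripper":1},{"travel":[-0.82,-0.77,-0.35],"rotation":[0,0,0],"gripper":1},{"travel":[-0.82,-0.77,-0.35],"rotation":[0,0,0],"gripper":1},{"travel":[-0.82,-0.77,-0.35],"rotation":[0,0,0],"gripper":1},{"travel":[-0.82,-0.77,-0.35],"rotation":[0,0,0],"gripper":1}]}}

```text
t: 1.73
ee_pos: [0.4323, 0.0312, 0.3676]
orientation: [0.129, 0.992, 0.0, -0.001]
ft_force: [0.0, 0.0, -1.2]
opening: 0.085
```

```bash
python3 - <<'E'
from bench import manip, read_camera
from h import *
c=read_camera("wrist"); cv2.imwrite("pics/wrist1.png",c["frame"]); np.savez("wrist1.npz",**c)
s=manip.observe(); print(s)
E
```

```text
{'t': 1.7833, 'qpos': array([0.0737, 0.085 , 0.0935, 1.5805, 0.0006, 0.3296]), 'dq': array([ 0.031 , -0.0146, -0.0104,  0.0017, -0.001 , -0.0001]), 'joint_efforts': array([ -0.8786, -30.2607,  25.9931,  -0.0969,  -0.0557,  -0.0074]), 'ee_pos': array([0.4317, 0.0321, 0.3677]), 'orientation': array([ 0.1276,  0.9918,  0.0001, -0.0007]), 'ft_force': array([-0.163 ,  0.2658,  0.113 ]), 'ft_torque': array([-0.0404, -0.0126, -0.0383]), 'opening': 0.08508315027514839}
```

View pics/wrist1.png

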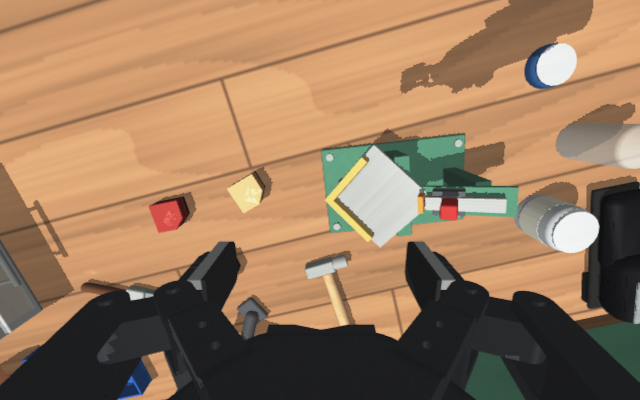

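```bash
python3 - <<'E'
from h import *
c=load("wrist1.npz"); a=c["frame"][120:260,310:530]; cv2.imwrite("pics/w1jig.png",cv2.resize(a,None,fx=3.6,fy=3.6,interpolation=cv2.INTER_NEAREST))
a=c["frame"][165:235,140:275]; cv2.imwrite("pics/w1tan.png",cv2.resize(a,None,fx=5,fy=5,interpolation=cv2.INTER_NEAREST))
hsv=cv2.cvtColor(c["frame"],cv2.COLOR_BGR2HSV); P=cloud(c)
for (u,v) in [(383,195),(375,155),(335,200),(355,178),(360,235),(247,188),(448,205),(420,203),(345,140)]: print(u,v,hsv[v,u],P[v,u])
E
```

```text
383 195 [ 45   5 216] [0.5151 0.1175 0.0884]
375 155 [ 45   7 216] [0.4465 0.1188 0.0844]
335 200 [ 21 131 113] [0.5116 0.0366 0.0598]
355 178 [ 47   9 208] [0.4793 0.0797 0.0687]
360 235 [ 17 124 225] [0.5778 0.0643 0.0851]
247 188 [ 24  84 243] [ 0.4551 -0.1181  0.0323]
448 205 [  0 184 125] [0.5208 0.1858 0.1822]
420 203 [ 19 157 243] [0.5254 0.1616 0.1386]
345 140 [ 14 120 216] [0.4187 0.0821 0.0005]
```

View pics/w1jig.png

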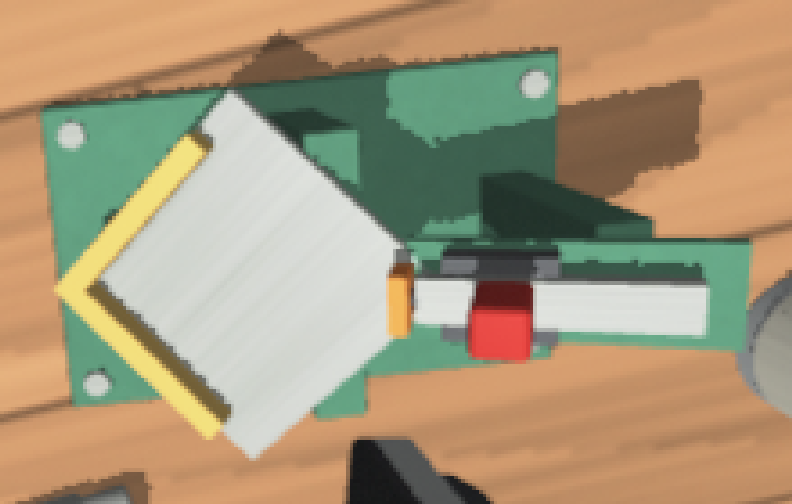

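View pics/w1tan.png

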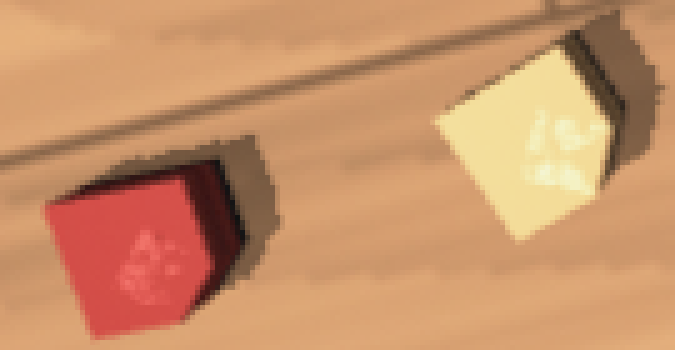

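```bash
cat > meas.py <<'E'
from h import *
def plate(c,show=True):
    hsv=cv2.cvtColor(c["frame"],cv2.COLOR_BGR2HSV); P=cloud(c)
    ok=(c["range_z"]>0)&(np.abs(P[...,0]-.51)<.09)&(np.abs(P[...,1]-.10)<.09)&(P[...,2]>.045)
    m=(ok&(hsv[...,1]<25)&(hsv[...,2]>180)&(P[...,2]<.115)).astype(np.uint8)
    n,l,st,_=cv2.connectedComponentsWithStats(m); k=1+np.argmax(st[1:,4]); m=cv2.erode((l==k).astype(np.uint8),np.ones((3,3)))
    Q=P[m>0]
    for _ in range(3):
        o=Q.mean(0); nn=np.linalg.svd(Q-o,full_matrices=False)[2][2]; nn*=np.sign(nn[2]); r=(Q-o)@nn; Q=Q[np.abs(r)<2.5*r.std()+1e-4]
    y=((hsv[...,0]>18)&(hsv[...,0]<32)&(hsv[...,1]>90)&(hsv[...,2]>190)&ok).astype(np.uint8)
    return o,nn,r.std(),(l==k),y,P
E
python3 - <<'E'
from meas import *
for n in ("wrist1.npz","top0.npz","side0.npz"):
    c=load(n); o,nn,s,m,y,P=plate(c)
    up=-np.array([nn[0],nn[1]]); print(n,o,nn,"tilt",np.degrees(np.arccos(nn[2])),"yaw up",np.degrees(np.arctan2(up[1],up[0])),"std",s,m.sum(),y.sum())
    vis=c["frame"].copy(); vis[m]=(255,0,0); vis[y>0]=(0,0,255)
    cv2.imwrite(f"pics/m_{n[:-4]}.png",cv2.resize(vis[120:260,220:440] if n[0]!='w' else vis[120:260,310:530],None,fx=3.6,fy=3.6,interpolation=cv2.INTER_NEAREST))
E
```

```text
wrist1.npz [0.5175 0.1147 0.0873] [-0.0642 -0.4333  0.899 ] tilt 25.977602250007372 yaw up 81.57138663417342 std 0.0007920441093598897 4363 755
top0.npz [0.5179 0.1108 0.0843] [-0.0582 -0.4363  0.8979] tilt 26.117321811274582 yaw up 82.39676429441565 std 0.003212752585052611 1006 188
side0.npz [0.5203 0.1145 0.0859] [-0.0597 -0.4318  0.9   ] tilt 25.846236108862453 yaw up 82.12867091045973 std 0.0027740255491716386 893 194
```

View pics/m_wrist1.png

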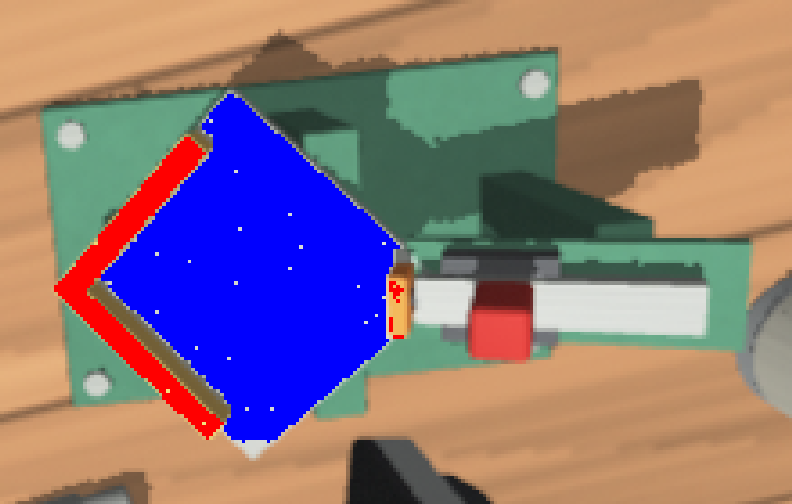

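```bash
cat >> meas.py <<'E'
def bedframe(yaw,n=None):
    t=np.deg2rad(26);u=np.array([np.cos(yaw),np.sin(yaw),0]);n=np.array([0,0,1])*np.cos(t)-u*np.sin(t);d=u*np.cos(t)+np.array([0,0,1])*np.sin(t)
    l=np.cross(n,d); # left of uphill
    x=(d-l)/np.sqrt(2); y=(d+l)/np.sqrt(2); return np.stack([x,y,n],1)  # columns
E
python3 - <<'E'
from meas import *
c=load("wrist1.npz"); o,nn,s,m,y,P=plate(c)
yaw=np.deg2rad(82)
n,l,st,_=cv2.connectedComponentsWithStats(y); y=(l==1+np.argmax(st[1:,4]))
for it in range(3):
    B=bedframe(yaw); on=o+0
    off=B[:,2]*0.016
    V,U=np.nonzero(y); O,D=ray(c,U.astype(float),V.astype(float))
    k=((o+off-O)@B[:,2])/(D@B[:,2]); Q=(O+D*k[:,None]-o-off)@B[:,:2]
    if it==0: c0=np.percentile(Q,5,axis=0)
    res=[]
    for ax in (0,1):   # fence running along axis ax
        a=Q[:,ax];b=Q[:,1-ax]
        lo=np.percentile(a,1)
        sel=(a>c0[ax]+.02)&(b<c0[1-ax]+.02)
        bins=((a[sel])/0.004).astype(int); A=[];I=[];Ou=[]
        for k in np.unique(bins):
            q=b[sel][bins==k]; 
            if len(q)<8: continue
            A.append(a[sel][bins==k].mean()); I.append(q.max()); Ou.append(q.min())
        fi=np.polyfit(A,I,1); fo=np.polyfit(A,Ou,1); ends=a[sel].max()
        res.append((fi,fo,np.degrees(np.arctan(fi[0])),np.degrees(np.arctan(fo[0])),ends))
        print(ax,fi,fo,"deg",res[-1][2:])
    # fence along x: y=fi0*x+b ; rotation +slope ; along y : x=slope*y -> rotation -slope
    dy=np.mean([res[0][2],res[0][3],-res[1][2],-res[1][3]]); print("dyaw",dy)
    # inner corner
    s0,b0=res[0][0]; s1,b1=res[1][0]
    x=(s1*b0+b1)/(1-s1*s0); yy=s0*x+b0
    print("corner",o+B@np.array([x,yy,0]),np.degrees(yaw)); yaw+=np.deg2rad(dy)/1.0
# base outline
hsv=cv2.cvtColor(c["frame"],cv2.COLOR_BGR2HSV)
g=((hsv[...,0]>55)&(hsv[...,0]<95)&(hsv[...,1]>60)&(P[...,2]<.03)&(P[...,2]>.004)&(P[...,0]>.35)).astype(np.uint8)
q=P[g>0];print("base z",np.median(q[:,2]))
V,U=np.nonzero(g);W=onz(c,U.astype(float),V.astype(float),np.median(q[:,2]))[:,:2]
h=cv2.convexHull(W.astype(np.float32)); r=cv2.minAreaRect(h); print(r)
E
```

```text
0 [-0.0152 -0.0621] [-0.0042 -0.0735] deg (np.float64(-0.8698164962968419), np.float64(-0.23781908716900022), np.float64(0.03605160039102045))
1 [ 0.0036 -0.0564] [ 0.0062 -0.0678] deg (np.float64(0.20522387279466686), np.float64(0.3558816012405242), np.float64(0.03254834043455418))
dyaw -0.41718526437525827
corner [0.5103 0.04   0.0507] 82.0
0 [-0.0073 -0.0621] [ 0.0051 -0.0733] deg (np.float64(-0.41614289655757447), np.float64(0.2929514170138441), np.float64(0.036538714289974725))
1 [-0.0028 -0.0564] [-0.0001 -0.0678] deg (np.float64(-0.1603768770893479), np.float64(-0.008530545767132192), np.float64(0.032002642423887666))
dyaw 0.011428985828187424
corner [0.5103 0.04   0.0507] 81.58281473562474
0 [-0.0075 -0.0621] [ 0.005  -0.0733] deg (np.float64(-0.43021611227392637), np.float64(0.2845577445941611), np.float64(0.03652540526688872))
1 [-0.0026 -0.0564] [ 0.     -0.0678] deg (np.float64(-0.14964329129382734), np.float64(0.002134465155864334), np.float64(0.03201760121614475))
dyaw 0.0004626146145494366
corner [0.5103 0.04   0.0507] 81.59424372145293
base z 0.012340189527249912
((0.5340011715888977, 0.20622752606868744), (0.37544429302215576, 0.17067237198352814), 80.84843444824219)
```

```bash
python3 - <<'E'
from meas import *
c=load("wrist1.npz"); P=cloud(c)
yaw=np.deg2rad(81.6);B=bedframe(yaw);C=np.array([.510,.040,.0500]);d=(B[:,0]+B[:,1])/np.sqrt(2);l=(B[:,1]-B[:,0])/np.sqrt(2)
hsv=cv2.cvtColor(c["frame"],cv2.COLOR_BGR2HSV)
red=((hsv[...,0]<8)|(hsv[...,0]>172))&(hsv[...,1]>150)
k=red&(P[...,1]>.1)&(P[...,2]>.1); k=cv2.erode(k.astype(np.uint8),np.ones((2,2)))>0
q=(P[k]-C)@np.stack([d,l,B[:,2]],1); top=q[q[:,2]>.052]; print("knob top d,l,n min/max",top.min(0),top.max(0),top.mean(0),len(top))
for u,v in [(419,192),(419,210),(421,203),(425,203)]: print("pusher",(P[v,u]-C)@np.stack([d,l,B[:,2]],1))
t=((hsv[...,0]>18)&(hsv[...,0]<34)&(hsv[...,1]>50)&(hsv[...,2]>215)&(np.abs(P[...,1]+.12)<.06)&(P[...,2]>.022)).astype(np.uint8)
V,U=np.nonzero(t);W=onz(c,U.astype(float),V.astype(float),.032)[:,:2]
h=cv2.convexHull((W*1000).astype(np.float32)); print(len(V),"area",cv2.contourArea(h)); a=cv2.approxPolyDP(h,4,True)[:,0]; print(a)
print("rect",cv2.minAreaRect(h))
print("zoom",onz(c,140+np.array([435,562,610,598,520.])/5,165+np.array([120,45,130,195,240.])/5,.032))
E
```

```text
knob top d,l,n min/max [ 0.1804 -0.0107  0.0522] [0.1991 0.0112 0.059 ] [0.1902 0.001  0.0562] 226
pusher [ 0.144   0.012  -0.0013]
pusher [ 0.1474 -0.0085  0.0264]
pusher [0.1505 0.0029 0.0267]
pusher [0.1552 0.0003 0.0182]
756 area 2815.8083658381365
[[ 498.3408 -140.9304]
 [ 490.3463 -108.0284]
 [ 465.5538  -93.9775]
 [ 433.5157 -103.0279]
 [ 447.4815 -155.1507]]
rect ((465.6744384765625, -121.9258804321289), (54.96847915649414, 55.84175109863281), 15.463631629943848)
zoom [[ 0.4475 -0.1552  0.032 ]
 [ 0.4324 -0.0999  0.032 ]
 [ 0.4679 -0.0928  0.032 ]
 [ 0.4911 -0.1051  0.032 ]
 [ 0.5008 -0.1397  0.032 ]]
```

```bash
cat >> meas.py <<'E'
from bench import manip
YAW=np.deg2rad(81.6);B=bedframe(YAW);C=np.array([.510,.040,.0500]);dd=(B[:,0]+B[:,1])/np.sqrt(2)
def Rm(x,y,z): return R.from_matrix(np.stack([x,y,z],1))
def down(yawy):
    y=np.array([np.cos(yawy),np.sin(yawy),0]);z=np.array([0,0,-1.]);return Rm(np.cross(y,z),y,z)
Rbed=Rm(-B[:,0],B[:,1],-B[:,2])
def cur():
    s=manip.observe(); return np.array(s["ee_pos"]),R.from_quat(s["orientation"])
E
python3 - <<'E'
from meas import *
Rg=down(np.deg2rad(105.5))
rows([((.4657,-.1219,.08),Rg),((.4657,-.1219,.004),Rg)],cur())
E
```

```text
travel [-0.1445, -0.2807, 0.5752] rot [0.0006, -0.0017, -0.6703]
travel [-0.1447, -0.2807, 0.7272] rot [0.0006, -0.0017, -0.6703]
```

Request:
{"op": "jog_arm", "data": {"increments": [{"travel":[-0.1445,-0.281,0.575],"rotation":[0,0,-0.67],"gripper":1},{"travel":[-0.1445,-0.281,0.575],"rotation":[0,0,-0.67],"gripper":1},{"travel":[-0.1445,-0.281,0.575],"rotation":[0,0,-0.67],"gripper":1},{"travel":[-0.1445,-0.281,0.575],"rotation":[0,0,-0.67],"gripper":1},{"travel":[-0.1445,-0.281,0.575],"rotation":[0,0,-0.67],"gripper":1},{"travel":[-0.1445,-0.281,0.575],"rotation":[0,0,-0.67],"gripper":1},{"travel":[-0.1445,-0.281,0.575],"rotation":[0,0,-0.67],"gripper":1},{"travel":[-0.1445,-0.281,0.575],"rotation":[0,0,-0.67],"gripper":1},{"travel":[-0.1445,-0.281,0.575],"rotation":[0,0,-0.67],"gripper":1},{"travel":[-0.1445,-0.281,0.575],"rotation":[0,0,-0.67],"gripper":1},{"travel":[-0.1445,-0.281,0.575],"rotation":[0,0,-0.67],"gripper":1},{"travel":[-0.1445,-0.281,0.575],"rotation":[0,0,-0.67],"gripper":1}]}}

```text
t: 2.78
ee_pos: [0.468, -0.121, 0.0826]
orientation: [-0.136, 0.991, -0.0, 0.002]
ft_force: [0.2, 0.7, 0.2]
opening: 0.0855
```

```bash
python3 - <<'E'
from bench import read_camera
from meas import *
c=read_camera("wrist"); cv2.imwrite("pics/wrist2.png",c["frame"]); np.savez("wrist2.npz",**c)
s=manip.observe(); print(s["ee_pos"],s["qpos"],s["t"])
hsv=cv2.cvtColor(c["frame"],cv2.COLOR_BGR2HSV); P=cloud(c)
t=((hsv[...,0]>18)&(hsv[...,0]<34)&(hsv[...,1]>50)&(hsv[...,2]>200)&(np.abs(P[...,1]+.12)<.05)&(np.abs(P[...,0]-.465)<.05)&(P[...,2]>.022)).astype(np.uint8)
V,U=np.nonzero(t);W=onz(c,U.astype(float),V.astype(float),.032)[:,:2]
h=cv2.convexHull((W*1000).astype(np.float32)); print(len(V),cv2.contourArea(h),cv2.approxPolyDP(h,3,True)[:,0]); print("rect",cv2.minAreaRect(h))
Rg=down(np.deg2rad(105.5))
rows([((.4657,-.1219,.004),Rg)],cur())
E
```

```text
[ 0.4682 -0.1212  0.0827] [-0.2536  0.2648 -0.4389  0.8633  0.0003 -0.5269] 2.8333
3163 2759.247973031248 [[ 498.8686 -140.3302]
 [ 489.3604 -106.6364]
 [ 472.3017  -97.2448]
 [ 432.2798 -102.6803]
 [ 446.2071 -155.1666]]
rect ((465.25927734375, -121.79182434082031), (54.794158935546875, 55.46235656738281), 15.576088905334473)
travel [0.0056, 0.0003, 0.1573] rot [-0.0021, 0.0043, 0.0036]
```

View pics/wrist2.png

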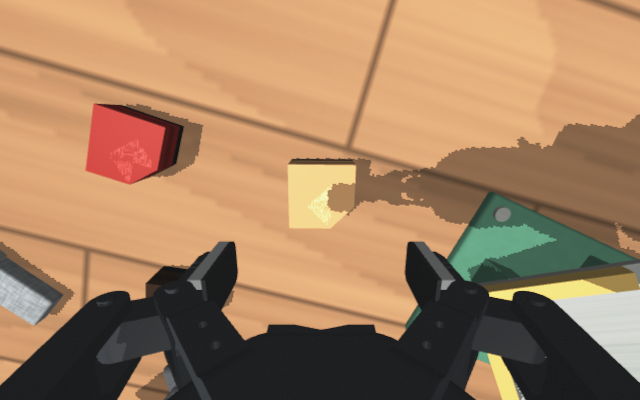

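Request:
{"op": "jog_arm", "data": {"increments": [{"travel":[0.0056,0,0.07],"rotation":[0,0,0],"gripper":1},{"travel":[0.0056,0,0.12],"rotation":[0,0,0],"gripper":1},{"travel":[0.0056,0,0.15],"rotation":[0,0,0],"gripper":1},{"travel":[0.0056,0,0.155],"rotation":[0,0,0],"gripper":1},{"travel":[0.0056,0,0.155],"rotation":[0,0,0],"gripper":1},{"travel":[0.0056,0,0.155],"rotation":[0,0,0],"gripper":1}]}}

```text
t: 3.33
ee_pos: [0.4653, -0.1228, 0.0046]
orientation: [-0.136, 0.991, -0.0, 0.001]
ft_force: [0.4, -0.5, 0.8]
opening: 0.0856
```

```bash
python3 - <<'E'
from bench import read_camera
from meas import *
c=read_camera("wrist"); cv2.imwrite("pics/wrist3.png",c["frame"][100:400])
s=manip.observe(); print(s["ee_pos"],s["ft_force"],s["t"])
E
```

```text
[ 0.4657 -0.1229  0.0048] [-0.0615  0.0925  0.1056] 3.3833
```

View pics/wrist3.png

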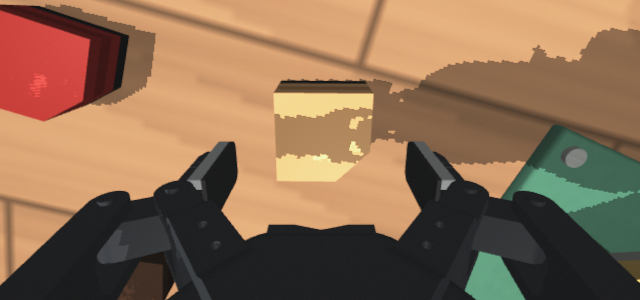

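Request:
{"op": "jog_arm", "data": {"increments": [{"travel":[0,0,0],"rotation":[0,0,0],"gripper":0},{"travel":[0,0,0],"rotation":[0,0,0],"gripper":0},{"travel":[0,0,0],"rotation":[0,0,0],"gripper":0},{"travel":[0,0,0],"rotation":[0,0,0],"gripper":0},{"travel":[0,0,0],"rotation":[0,0,0],"gripper":0},{"travel":[0,0,0],"rotation":[0,0,0],"gripper":0}], "newtons": 35}}

```text
t: 3.88
ee_pos: [0.4639, -0.1229, 0.0032]
orientation: [-0.135, 0.991, -0.0, 0.0]
ft_force: [-0.6, 0.2, 0.0]
opening: 0.0123
```

```bash
python3 - <<'E'
from bench import read_camera
from meas import *
c=read_camera("wrist"); cv2.imwrite("pics/wrist4.png",c["frame"][100:400]);np.savez("wrist4.npz",**c)
s=manip.observe(); print(s["ee_pos"],s["orientation"],s["ft_force"],s["opening"],s["t"])
hsv=cv2.cvtColor(c["frame"],cv2.COLOR_BGR2HSV); P=cloud(c)
p0,R0=cur()
for z in (.10,.12,.15):print("lift",0)
d=.036
rows([((.4657,-.1229,.16),R0),(C+B@np.array([d+.028,d+.028,.06]),Rbed)],(p0,R0))
E
```

```text
[ 0.4638 -0.1228  0.0031] [-0.1352  0.9908  0.     -0.    ] [-0.3514  0.029  -0.3766] 0.004617222806067895 3.9333
lift 0
lift 0
lift 0
travel [-0.0036, -0.0012, -0.3138] rot [0.0, 0.0, 0.0]
travel [-0.221, 0.3896, -0.281] rot [-0.4789, -0.3289, -0.4598]
```

View pics/wrist4.png

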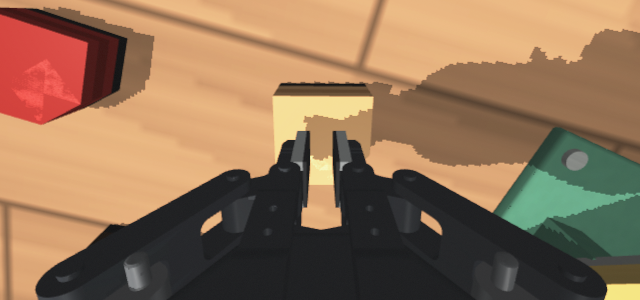

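```bash
python3 - <<'E'
from meas import *
c=load("wrist4.npz"); P=cloud(c);p0,R0=cur()
for u,v in [(302,235),(302,245),(300,260),(298,280),(340,235),(340,250),(320,215),(285,210),(320,270)]: print(u,v,P[v,u],"tool",R0.inv().apply(P[v,u]-p0))
print("tcp px",proj(c,p0),"hold px",proj(c,p0-R0.apply([0,0,.0187])),c["world_from_camera"][:3,3])
print("blank px pred",proj(c,np.array([[.4657,-.1219,.032],[.4657,-.1219,0]])))
E
```

```text
302 235 [ 0.4554 -0.1349  0.0519] tool [ 0.0113 -0.0094 -0.0488]
302 245 [ 0.4556 -0.1341  0.0626] tool [ 0.0109 -0.0087 -0.0595]
300 260 [ 0.4551 -0.1341  0.0779] tool [ 0.0114 -0.0085 -0.0748]
298 280 [ 0.4541 -0.1339  0.0943] tool [ 0.0123 -0.008  -0.0912]
340 235 [ 0.4502 -0.1165  0.0521] tool [ 0.0114  0.0098 -0.049 ]
340 250 [ 0.451  -0.1173  0.0676] tool [ 0.0109  0.0088 -0.0645]
320 215 [ 0.4497 -0.1271  0.0314] tool [ 0.0147 -0.0003 -0.0282]
285 210 [ 0.4515 -0.147   0.0332] tool [ 0.0183 -0.02   -0.0301]
320 270 [ 0.4829 -0.1179  0.0326] tool [-0.0197 -0.0003 -0.0295]
tcp px [320.6524 221.5054] hold px [320.6165 232.3301] [ 0.3974 -0.1411  0.1842]
blank px pred [[321.2433 242.5015]
 [321.2032 222.722 ]]
```

```bash
python3 - <<'E'
from bench import read_camera
from meas import *
c=read_camera("side"); np.savez("side4.npz",**c)
a=c["frame"][150:330,230:410];cv2.imwrite("pics/side4.png",cv2.resize(a,None,fx=3.3,fy=3.3,interpolation=cv2.INTER_NEAREST))
p0,R0=cur(); print(proj(c,p0),(proj(c,p0)-[230,150])*3.3)
w=load("wrist4.npz");P=cloud(w)
for v in range(222,250,3): print(v,P[v,302],P[v,296], P[v,340])
E
```

```text
[314.9829 270.1925] [280.4435 396.6354]
222 [ 0.4565 -0.1359  0.0315] [ 0.4572 -0.1392  0.0322] [ 0.4505 -0.115   0.032 ]
225 [ 0.4579 -0.1355  0.0327] [ 0.4594 -0.1388  0.0313] [ 0.4521 -0.1146  0.0325]
228 [ 0.4598 -0.135   0.0322] [ 0.4609 -0.1383  0.0318] [ 0.4541 -0.1139  0.0319]
231 [ 0.4554 -0.1352  0.047 ] [ 0.4623 -0.1379  0.0328] [ 0.4503 -0.116   0.0464]
234 [ 0.4561 -0.1349  0.049 ] [ 0.4568 -0.1378  0.0493] [ 0.4505 -0.1162  0.0499]
237 [ 0.4561 -0.1346  0.0527] [ 0.4564 -0.1376  0.0538] [ 0.4508 -0.1163  0.053 ]
240 [ 0.4557 -0.1344  0.057 ] [ 0.4566 -0.1373  0.0569] [ 0.4509 -0.1165  0.0566]
243 [ 0.4559 -0.1342  0.06  ] [ 0.4562 -0.137   0.0609] [ 0.4506 -0.1169  0.0608]
246 [ 0.4557 -0.134   0.0635] [ 0.4561 -0.1367  0.0643] [ 0.4509 -0.117   0.0635]
249 [ 0.4556 -0.1338  0.0667] [ 0.4561 -0.1365  0.0672] [ 0.451  -0.1172  0.0666]
```

View pics/side4.png

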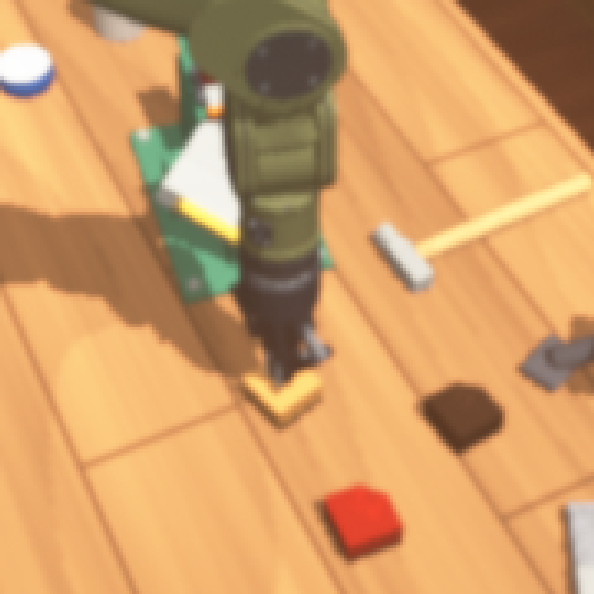

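Request:
{"op": "jog_arm", "data": {"increments": [{"travel":[-0.003,0,0],"rotation":[0,0,0],"gripper":1},{"travel":[-0.003,0,0],"rotation":[0,0,0],"gripper":1},{"travel":[-0.003,0,0],"rotation":[0,0,0],"gripper":1},{"travel":[-0.003,0,0],"rotation":[0,0,0],"gripper":1},{"travel":[-0.003,0,0],"rotation":[0,0,0],"gripper":1},{"travel":[-0.003,0,0],"rotation":[0,0,0],"gripper":1},{"travel":[-0.003,0,0],"rotation":[0,0,0],"gripper":1}]}}

```text
t: 4.57
ee_pos: [0.4653, -0.1224, 0.0031]
orientation: [-0.135, 0.991, 0.0, -0.0]
ft_force: [0.5, 0.7, -0.2]
opening: 0.0832
```

```bash
python3 - <<'E'
from bench import read_camera
from meas import *
w=read_camera("wrist"); np.savez("wrist5.npz",**w); P=cloud(w); p0,R0=cur(); print(p0,manip.observe()["opening"],manip.observe()["t"])
Q=R0.inv().apply((P-p0).reshape(-1,3)).reshape(P.shape)
f=(w["frame"].max(2)<90)&(w["range_z"]>0)&(P[...,2]>.04)
for sgn in (-1,1):
    m=f&(sgn*Q[...,1]>.03)&(np.abs(Q[...,0])<.02)
    q=Q[m]; q=q[np.argsort(-q[:,2])][:8]; print(q)
cv2.imwrite("pics/wrist5.png",w["frame"][100:])
E
```

```text
[ 0.4653 -0.1224  0.0031] 0.08524933361509819 4.6167
[[ 0.005  -0.0421 -0.0504]
 [ 0.0056 -0.042  -0.0506]
 [ 0.0067 -0.0419 -0.0506]
 [-0.0055 -0.0418 -0.0508]
 [ 0.0008 -0.0418 -0.0509]
 [-0.0015 -0.0419 -0.0509]
 [-0.0077 -0.0419 -0.051 ]
 [ 0.0064 -0.0418 -0.0511]]
[[ 0.0084  0.042  -0.0517]
 [-0.0058  0.042  -0.052 ]
 [-0.0002  0.0421 -0.0521]
 [-0.008   0.0422 -0.0522]
 [-0.0035  0.0418 -0.0522]
 [ 0.0092  0.0418 -0.0522]
 [ 0.0082  0.0418 -0.0523]
 [ 0.0016  0.0418 -0.0524]]
```

View pics/wrist5.png

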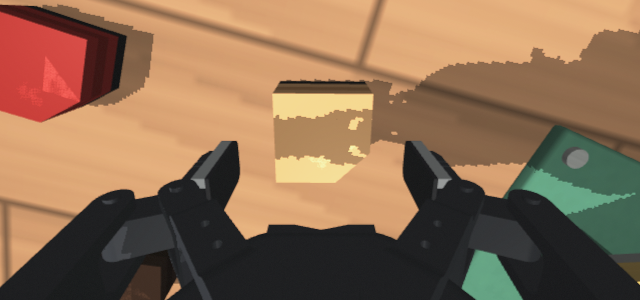

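Request:
{"op": "jog_arm", "data": {"increments": [{"travel":[0,0,0.03],"rotation":[0,0,0],"gripper":1},{"travel":[0,0,0.06],"rotation":[0,0,0],"gripper":1},{"travel":[0,0,0.078],"rotation":[0,0,0],"gripper":1},{"travel":[0,0,0.084],"rotation":[0,0,0],"gripper":1},{"travel":[0,0,0.084],"rotation":[0,0,0],"gripper":1}]}}

```text
t: 5.03
ee_pos: [0.4644, -0.1222, -0.0396]
orientation: [-0.135, 0.991, 0.0, -0.001]
ft_force: [0.7, -0.7, -0.5]
opening: 0.0855
```

```bash
python3 - <<'E'
from bench import read_camera
from meas import *
w=read_camera("wrist"); P=cloud(w); p0,R0=cur(); print(p0,manip.observe()["opening"],manip.observe()["ft_force"])
Q=R0.inv().apply((P-p0).reshape(-1,3)).reshape(P.shape)
f=(w["frame"].max(2)<90)&(w["range_z"]>0)
for sgn in (-1,1):
    m=f&(sgn*Q[...,1]>.038)&(sgn*Q[...,1]<.05)&(np.abs(Q[...,0])<.02)
    q=P[m]; q=q[np.argsort(q[:,2])][:8]; print(q[3])
cv2.imwrite("pics/wrist6.png",w["frame"][100:])
E
```

```text
[ 0.465  -0.1223 -0.0391] 0.08580793240636785 [-0.2291  0.3392  0.1163]
[ 0.4794 -0.1624  0.0124]
[ 0.4482 -0.082   0.0127]
```

View pics/wrist6.png

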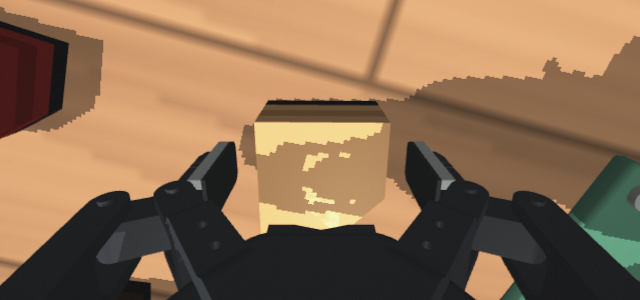

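Request:
{"op": "jog_arm", "data": {"increments": [{"travel":[0,0,0],"rotation":[0,0,0],"gripper":0},{"travel":[0,0,0],"rotation":[0,0,0],"gripper":0},{"travel":[0,0,0],"rotation":[0,0,0],"gripper":0},{"travel":[0,0,0],"rotation":[0,0,0],"gripper":0},{"travel":[0,0,0],"rotation":[0,0,0],"gripper":0}], "newtons": 35}}

```text
t: 5.5
ee_pos: [0.4661, -0.1226, -0.0381]
orientation: [-0.135, 0.991, -0.0, 0.001]
ft_force: [0.9, 0.9, 5.9]
opening: 0.0553
```

```bash
python3 - <<'E'
from meas import *
s=manip.observe();print(s)
E
```

```text
{'t': 5.5, 'qpos': array([-0.2572,  0.412 , -0.6062,  0.551 ,  0.0001, -0.5286]), 'dq': array([-0.0001, -0.0006, -0.0014,  0.0007, -0.0014, -0.0002]), 'joint_efforts': array([  0.0709, -38.2401,  15.9667,  -0.1814,  -0.0344,   0.0042]), 'ee_pos': array([ 0.4661, -0.1226, -0.0381]), 'orientation': array([-0.1353,  0.9908, -0.0003,  0.0008]), 'ft_force': array([0.8714, 0.8556, 5.8911]), 'ft_torque': array([0.0669, 0.0884, 0.0232]), 'opening': 0.05528455466962768}
```

```bash
python3 - <<'E'
from meas import *
d=.036
f=lambda h:(C+B@np.array([d+.028,d+.028,h-.0381]),Rbed)
p,r=f(.04); print(p, f(0)[0])
p0,R0=cur()
rows([(p0+[0,0,.12],R0),(p+[0,0,.06],Rbed),(p,Rbed),f(.03),f(.01)],(p0,R0))
E
```

```text
[0.5218 0.1197 0.0914] [0.5243 0.137  0.0554]
travel [-0.0004, -0.0002, -0.24] rot [0.0, 0.0, 0.0]
travel [-0.2376, 0.4366, -0.379] rot [-0.4803, -0.3272, -0.4592]
travel [-0.2374, 0.4367, -0.259] rot [-0.4803, -0.3272, -0.4592]
travel [-0.241, 0.4448, -0.2411] rot [-0.4803, -0.3272, -0.4592]
travel [-0.248, 0.4608, -0.2051] rot [-0.4803, -0.3272, -0.4592]
```

Request:
{"op": "jog_arm", "data": {"increments": [{"travel":[0,0,-0.06],"rotation":[0,0,0],"gripper":0},{"travel":[0,0,-0.12],"rotation":[0,0,0],"gripper":0},{"travel":[0,0,-0.18],"rotation":[0,0,0],"gripper":0},{"travel":[0,0,-0.24],"rotation":[0,0,0],"gripper":0},{"travel":[-0.04,0.075,-0.28],"rotation":[-0.08,-0.055,-0.077],"gripper":0},{"travel":[-0.08,0.145,-0.31],"rotation":[-0.16,-0.11,-0.153],"gripper":0},{"travel":[-0.12,0.22,-0.33],"rotation":[-0.24,-0.164,-0.23],"gripper":0},{"travel":[-0.16,0.29,-0.35],"rotation":[-0.32,-0.218,-0.306],"gripper":0},{"travel":[-0.2,0.365,-0.37],"rotation":[-0.4,-0.272,-0.383],"gripper":0},{"travel":[-0.238,0.437,-0.379],"rotation":[-0.48,-0.327,-0.459],"gripper":0},{"travel":[-0.238,0.437,-0.379],"rotation":[-0.48,-0.327,-0.459],"gripper":0},{"travel":[-0.238,0.437,-0.379],"rotation":[-0.48,-0.327,-0.459],"gripper":0},{"travel":[-0.238,0.437,-0.379],"rotation":[-0.48,-0.327,-0.459],"gripper":0}]}}

```text
t: 6.58
ee_pos: [0.5206, 0.1197, 0.15]
orientation: [-0.306, 0.925, 0.201, 0.099]
ft_force: [0.5, 0.2, -0.7]
opening: 0.0554
```

```bash
python3 - <<'E'
from bench import read_camera
from meas import *
s=manip.observe();print(s["qpos"],s["ee_pos"],s["opening"],s["ft_force"],s["t"])
w=read_camera("wrist"); np.savez("wrist7.npz",**w); cv2.imwrite("pics/wrist7.png",w["frame"])
w=read_camera("side"); cv2.imwrite("pics/side7.png",cv2.resize(w["frame"][120:300,220:400],None,fx=3.3,fy=3.3))
p0,R0=cur(); print((Rbed.inv()*R0).as_rotvec(degrees=True),"bed tcp",B.T@(p0-C))
o,nn,sd,m,y,P=plate(load("wrist7.npz")); print("height of plate pts",(o-C)@B[:,2],sd,m.sum())
E
```

```text
[-0.0706  0.2596 -0.3547  0.9226  0.4503 -0.7011] [0.5206 0.1197 0.15  ] 0.055426113613340176 [ 0.4673  0.2337 -0.6649] 6.5833
[-0.0133  0.1439  0.1237] bed tcp [0.0812 0.0825 0.0551]
height of plate pts 0.0002659102810963248 0.0006474019049373096 10120
```

View pics/wrist7.png

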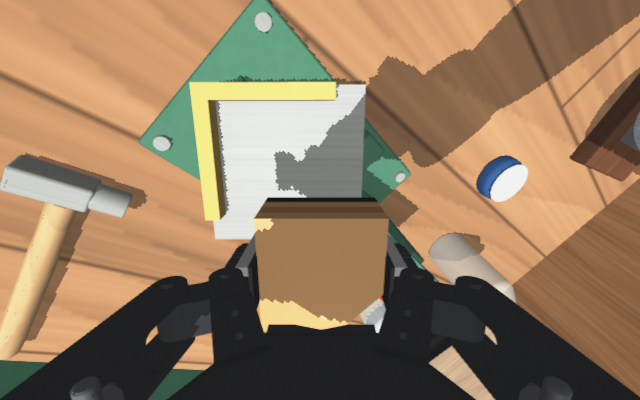

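View pics/side7.png

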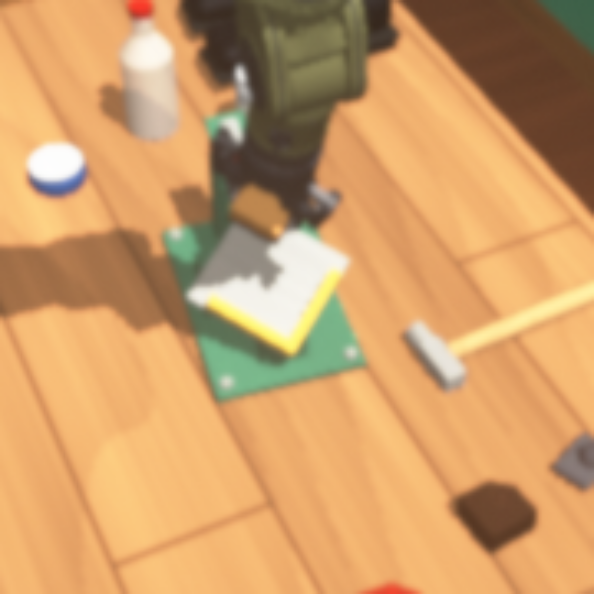

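Request:
{"op": "jog_arm", "data": {"increments": [{"travel":[0.017,-0.0185,0.04],"rotation":[0,0,0],"gripper":0},{"travel":[0.034,-0.037,0.08],"rotation":[0,0,0],"gripper":0},{"travel":[0.034,-0.037,0.11],"rotation":[0,0,0],"gripper":0},{"travel":[0.034,-0.037,0.13],"rotation":[0,0,0],"gripper":0},{"travel":[0.034,-0.037,0.146],"rotation":[0,0,0],"gripper":0},{"travel":[0.034,-0.037,0.156],"rotation":[0,0,0],"gripper":0},{"travel":[0.034,-0.037,0.156],"rotation":[0,0,0],"gripper":0},{"travel":[0.034,-0.037,0.156],"rotation":[0,0,0],"gripper":0}]}}

```text
t: 7.35
ee_pos: [0.5241, 0.1311, 0.0697]
orientation: [-0.306, 0.925, 0.201, 0.1]
ft_force: [0.0, -0.1, -0.8]
opening: 0.0556
```

```bash
python3 - <<'E'
from bench import read_camera
from meas import *
s=manip.observe();print(s["qpos"],s["ee_pos"],s["opening"],s["ft_force"],s["t"])
w=read_camera("wrist"); np.savez("wrist8.npz",**w); cv2.imwrite("pics/wrist8.png",w["frame"])
p0,R0=cur(); b=B.T@(p0-C); print((Rbed.inv()*R0).as_rotvec(degrees=True),"bed tcp",b,"h",b[2]+.0381)
E
```

```text
[-0.0485  0.3391 -0.4792  0.7061  0.4512 -0.6759] [0.5241 0.1311 0.0697] 0.055640499916418264 [ 0.0222 -0.1113 -0.7871] 7.35
[-0.0139  0.0275  0.0425] bed tcp [ 0.0655  0.0641 -0.0224] h 0.015678244455887905
```

View pics/wrist8.png

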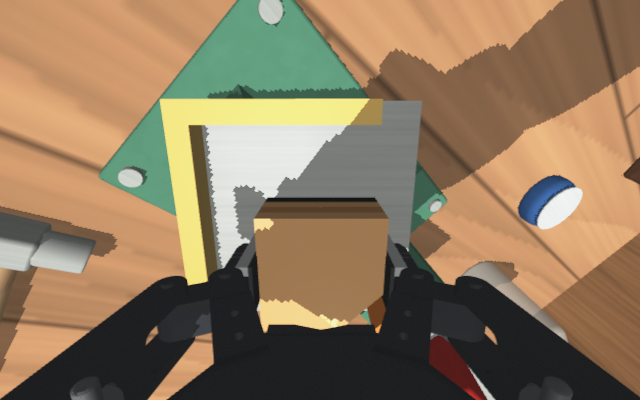

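Request:
{"op": "jog_arm", "data": {"increments": [{"travel":[0,0,0.008],"rotation":[0,0,0],"gripper":0},{"travel":[0,0,0.016],"rotation":[0,0,0],"gripper":0},{"travel":[0,0,0.022],"rotation":[0,0,0],"gripper":0},{"travel":[0,0,0.025],"rotation":[0,0,0],"gripper":0},{"travel":[0,0,0.025],"rotation":[0,0,0],"gripper":0}]}}

```text
t: 7.82
ee_pos: [0.5243, 0.137, 0.0578]
orientation: [-0.306, 0.925, 0.201, 0.1]
ft_force: [-0.1, -0.3, -1.4]
opening: 0.0556
```

Request:
{"op": "jog_arm", "data": {"increments": [{"travel":[0,0,0.001],"rotation":[0,0,0],"gripper":0},{"travel":[0,0,0.002],"rotation":[0,0,0],"gripper":0},{"travel":[0,0,0.002],"rotation":[0,0,0],"gripper":0}]}}

```text
t: 8.07
ee_pos: [0.5248, 0.1372, 0.0574]
orientation: [-0.306, 0.925, 0.201, 0.1]
ft_force: [-0.1, -0.3, -1.7]
opening: 0.0555
```

```bash
python3 - <<'E'
from meas import *
s=manip.observe()
p0,R0=cur(); b=B.T@(p0-C); print("bed tcp",b,"h",b[2]+.0381,s["ft_force"],B.T@s["ft_force"],s["t"])
E
```

```text
bed tcp [ 0.0651  0.0645 -0.0365] h 0.0015945851882561562 [-0.0929 -0.2863 -1.6762] [-0.7436 -0.6728 -1.3764] 8.0667
```

Request:
{"op": "jog_arm", "data": {"increments": [{"travel":[0,0,0.001],"rotation":[0,0,0],"gripper":0},{"travel":[0,0,0.002],"rotation":[0,0,0],"gripper":0},{"travel":[0,0,0.002],"rotation":[0,0,0],"gripper":0}]}}

```text
t: 8.32
ee_pos: [0.5249, 0.1377, 0.0564]
orientation: [-0.306, 0.925, 0.201, 0.1]
ft_force: [0.1, 0.1, -0.6]
opening: 0.0557
```

Request:
{"op": "jog_arm", "data": {"increments": [{"travel":[0,0,0.001],"rotation":[0,0,0],"gripper":0},{"travel":[0,0,0.001],"rotation":[0,0,0],"gripper":0}]}}

```text
t: 8.48
ee_pos: [0.525, 0.1379, 0.056]
orientation: [-0.306, 0.925, 0.201, 0.1]
ft_force: [-0.0, 0.3, -0.8]
opening: 0.0553
```

```bash
python3 - <<'E'
from meas import *
s=manip.observe()
p0,R0=cur(); b=B.T@(p0-C); print("bed tcp",b,"h",b[2]+.0381,s["ft_force"],B.T@s["ft_force"],s["t"])
E
```

```text
bed tcp [ 0.0652  0.0644 -0.038 ] h 0.00013062440078405457 [-0.028   0.2877 -0.8184] [-0.1247 -0.0261 -0.8585] 8.4833
```

Request:
{"op": "jog_arm", "data": {"increments": [{"travel":[0,0,0.001],"rotation":[0,0,0],"gripper":0},{"travel":[0,0,0.001],"rotation":[0,0,0],"gripper":0}]}}

```text
t: 8.65
ee_pos: [0.5252, 0.1379, 0.056]
orientation: [-0.306, 0.925, 0.201, 0.101]
ft_force: [-1.1, -2.3, 2.8]
opening: 0.0556
```

Request:
{"op": "jog_arm", "data": {"increments": [{"travel":[0,0,0.001],"rotation":[0,0,0],"gripper":0},{"travel":[0,0,0.001],"rotation":[0,0,0],"gripper":0}]}}

```text
t: 8.82
ee_pos: [0.5254, 0.1379, 0.056]
orientation: [-0.306, 0.925, 0.201, 0.101]
ft_force: [-3.3, -4.4, 6.6]
opening: 0.0555
```

Request:
{"op": "jog_arm", "data": {"increments": [{"travel":[0,0,-0.0015],"rotation":[0,0,0],"gripper":0},{"travel":[0,0,-0.0015],"rotation":[0,0,0],"gripper":0}]}}

```text
t: 8.98
ee_pos: [0.5252, 0.1379, 0.056]
orientation: [-0.306, 0.925, 0.201, 0.101]
ft_force: [-1.8, -2.6, 4.3]
opening: 0.0553
```

Request:
{"op": "jog_arm", "data": {"increments": [{"travel":[0,0,0],"rotation":[0,0,0],"gripper":1},{"travel":[0,0,0],"rotation":[0,0,0],"gripper":1},{"travel":[0,0,-0.08],"rotation":[0,0,0],"gripper":1},{"travel":[0,0,-0.16],"rotation":[0,0,0],"gripper":1},{"travel":[0,0,-0.24],"rotation":[0,0,0],"gripper":1},{"travel":[0,0,-0.26],"rotation":[0,0,0],"gripper":1},{"travel":[0,0,-0.26],"rotation":[0,0,0],"gripper":1},{"travel":[0,0,-0.26],"rotation":[0,0,0],"gripper":1}]}}

```text
t: 9.65
ee_pos: [0.5171, 0.0815, 0.1727]
orientation: [-0.306, 0.925, 0.201, 0.101]
ft_force: [0.0, 0.3, -1.2]
opening: 0.0854
```

```bash
python3 - <<'E'
from bench import read_camera
from meas import *
s=manip.observe();print(s["ee_pos"],s["opening"],s["ft_force"],s["t"])
w=read_camera("wrist"); np.savez("wrist9.npz",**w); cv2.imwrite("pics/wrist9.png",w["frame"])
p0,R0=cur(); b=B.T@(p0-C); print((Rbed.inv()*R0).as_rotvec(degrees=True),"bed tcp",b)
E
```

```text
[0.5171 0.0815 0.1727] 0.08542000137747893 [ 0.0231  0.3433 -1.1643] 9.65
[-0.1115  0.1242  0.083 ] bed tcp [0.0645 0.0646 0.0907]
```

View pics/wrist9.png

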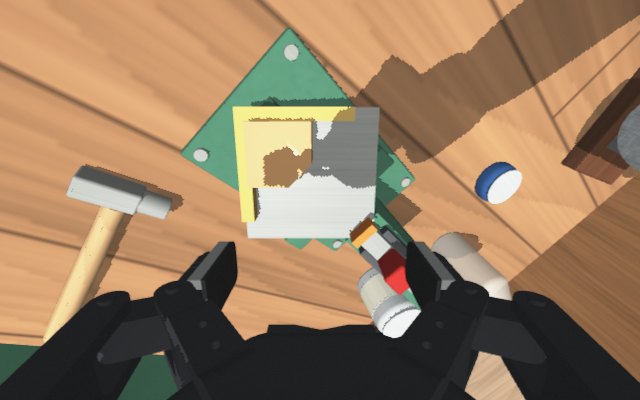

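```bash
python3 - <<'E'
from meas import *
l=(B[:,1]-B[:,0])/np.sqrt(2); F=np.stack([dd,l,B[:,2]],1)
for n in ("wrist1.npz","wrist9.npz"):
    c=load(n);q=((cloud(c)-C)@F)[c["range_z"]>0]*1000
    m=(np.abs(q[:,1])<45)&(q[:,0]>60)&(q[:,0]<300)&(q[:,2]>-60)&(q[:,2]<70); q=q[m]
    print(n)
    for a in range(60,290,10):
        r=[]
        for b in range(-30,30,10):
            k=q[(q[:,0]>=a)&(q[:,0]<a+10)&(q[:,1]>=b)&(q[:,1]<b+10)]
            r.append(f"{np.percentile(k[:,2],95):5.0f}" if len(k)>2 else "    .")
        print(a,*r)
# seated check: tan mask edges in bed at height 32
c=load("wrist9.npz");hsv=cv2.cvtColor(c["frame"],cv2.COLOR_BGR2HSV); P=cloud(c)
q=(P-C)@B
t=(np.abs(q[...,2]-.032)<.004)&(q[...,0]>-.01)&(q[...,0]<.08)&(q[...,1]>-.01)&(q[...,1]<.08)
V,U=np.nonzero(t);O,D=ray(c,U.astype(float),V.astype(float));k=((C+B[:,2]*.032-O)@B[:,2])/(D@B[:,2]);W=(O+D*k[:,None]-C)@B*1000
h=cv2.convexHull(W[:,:2].astype(np.float32));print(cv2.approxPolyDP(h,3,True)[:,0],cv2.minAreaRect(h))
cv2.imwrite("pics/w9z.png",cv2.resize(c["frame"][95:265,220:420],None,fx=3.5,fy=3.5,interpolation=cv2.INTER_NEAREST))
E
```

```text
wrist1.npz
60     1     2     2     2     2     2
70     2     2     2     2     1     2
80     2     2     2     2     2     2
90     2     2     2     2     3     2
100     2     2     2     2     2     2
110     2     2     2     2     3     2
120     2     2     2     2     2     2
130     2     2     2     2     2     2
140     0    28    28    27    27     1
150     2    26    27    27    26     2
160     1    19    20    19    15     1
170     .    18    56    56    16     1
180     .     .    57    58    54     1
190     .    56    58    57    52     2
200     .    18    20    20    16     1
210     2     2    20    20     2     1
220     1     5    20    20     2     1
230     1    18    20    20     2     1
240     2     2    20    20     2     2
250     1     2    20    20     2     2
260     1     2     2     2     2     1
270     1     1     2     2     2     1
280     .     .     .     .     .     .
wrist9.npz
60     1    33    33    33    33     1
70     1     1     1     2     1     2
80     1     2     1     2     2     1
90     1     1     1     1     1     1
100   
[... 252 characters left out ...]
 19    19    15     1
170     .    38    55    55    25     1
180     .    55    57    57    49     2
190     .    56    57    57    27     1
200     .     .     .     .   -44   -44
210     .     .     .     .   -35   -33
220     .     .    19     .     .   -41
230     1    18     .     .     .     .
240     1     1     .     .     .     .
250     1     1     .     .     .     .
260     1     1     .     .     .     .
270     .     .     .     .     .     .
280     .     .     .     .     .     .
[[56.0017 -0.1691]
 [56.0008 35.6497]
 [36.6352 55.0697]
 [ 1.0542 55.4367]
 [ 1.0566 -0.4094]] ((28.528284072875977, 27.47690773010254), (54.9458122253418, 55.92182159423828), 0.002411791356280446)
```

View pics/w9z.png

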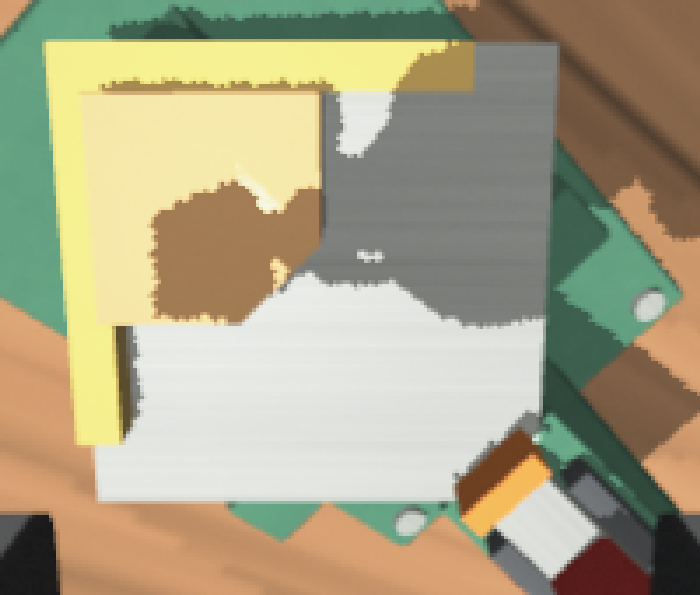

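```bash
cat >> meas.py <<'E'
ll=(B[:,1]-B[:,0])/np.sqrt(2);F=np.stack([dd,ll,B[:,2]],1)
Rpush=Rm(-dd,ll,-B[:,2])
E
python3 - <<'E'
from meas import *
f=lambda d,h:(C+F@np.array([d,0,h]),Rpush)
print(f(.225,.06)[0],f(.225,-.012)[0])
rows([f(.225,.06),f(.225,-.012)],cur())
E
```

```text
[0.5357 0.214  0.2026] [0.5403 0.2453 0.1378]
travel [-0.189, 0.1891, 0.0614] rot [0.0034, -0.0016, -1.0018]
travel [-0.1893, 0.1888, 0.2054] rot [0.0034, -0.0016, -1.0018]
```

Request:
{"op": "jog_arm", "data": {"increments": [{"travel":[-0.04,0.04,0],"rotation":[0,0,-0.15],"gripper":0},{"travel":[-0.08,0.08,0],"rotation":[0,0,-0.3],"gripper":0},{"travel":[-0.12,0.12,0.02],"rotation":[0,0,-0.45],"gripper":0},{"travel":[-0.16,0.16,0.04],"rotation":[0,0,-0.6],"gripper":0},{"travel":[-0.189,0.189,0.06],"rotation":[0,0,-0.75],"gripper":0},{"travel":[-0.189,0.189,0.061],"rotation":[0,0,-0.9],"gripper":0},{"travel":[-0.189,0.189,0.061],"rotation":[0,0,-1],"gripper":0},{"travel":[-0.189,0.189,0.061],"rotation":[0,0,-1],"gripper":0},{"travel":[-0.189,0.189,0.061],"rotation":[0,0,-1],"gripper":0}]}}

```text
t: 10.45
ee_pos: [0.5348, 0.2142, 0.2017]
orientation: [-0.636, 0.738, 0.149, 0.168]
ft_force: [0.1, 0.0, 0.4]
opening: -0.0001
```

```bash
python3 - <<'E'
from bench import read_camera
from meas import *
s=manip.observe();print(s["qpos"],s["opening"],s["ft_force"],F.T@s["ft_force"],s["t"])
w=read_camera("wrist"); np.savez("wrist10.npz",**w); cv2.imwrite("pics/wrist10.png",w["frame"])
p0,R0=cur(); print((Rpush.inv()*R0).as_rotvec(degrees=True),"clamp tcp",F.T@(p0-C))
f=lambda d,h:(C+F@np.array([d,0,h]),Rpush)
rows([f(.225,-.012)],cur())
P=cloud(w);q=(P-C)@F; hsv=cv2.cvtColor(w["frame"],cv2.COLOR_BGR2HSV)
k=((hsv[...,0]<8)|(hsv[...,0]>172))&(hsv[...,1]>130)&(np.abs(q[...,0]-.19)<.03)&(np.abs(q[...,1])<.03)&(q[...,2]>.053)
print("knob",k.sum(),q[k].min(0),q[k].max(0))
Q=R0.inv().apply((P-p0).reshape(-1,3)).reshape(P.shape);m=(w["frame"].max(2)<110)&(np.abs(Q[...,0])<.015)&(np.abs(Q[...,1])<.03)&(Q[...,2]<-.02);x=Q[m];print("tip",x[np.argsort(-x[:,2])][:5])
E
```

```text
[ 0.1139  0.2365 -0.246   0.9693  0.4378 -1.2815] -0.00012297417788654415 [0.0792 0.0411 0.4125] [ 0.2278 -0.0723  0.3478] 10.45
[-0.2516  0.0521  0.2026] clamp tcp [0.2247 0.0005 0.0597]
travel [-0.0008, -0.0015, 0.1434] rot [0.0056, -0.0012, -0.0045]
knob 998 [ 0.1784 -0.0106  0.053 ] [0.1993 0.0102 0.0582]
tip [[ 0.0105  0.0066 -0.0417]
 [ 0.0105 -0.0002 -0.0418]
 [ 0.0105  0.0024 -0.0419]
 [ 0.0102 -0.0028 -0.0424]
 [ 0.0108  0.0013 -0.0424]]
```

View pics/wrist10.png

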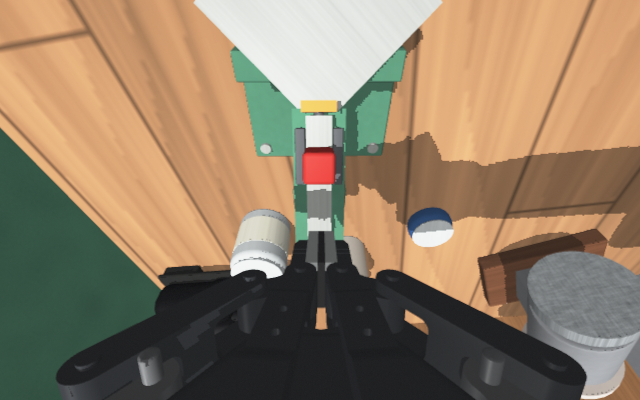

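Request:
{"op": "jog_arm", "data": {"increments": [{"travel":[0,-0.001,0.04],"rotation":[0,0,0],"gripper":0},{"travel":[0,-0.001,0.08],"rotation":[0,0,0],"gripper":0},{"travel":[0,-0.001,0.11],"rotation":[0,0,0],"gripper":0},{"travel":[0,-0.001,0.13],"rotation":[0,0,0],"gripper":0},{"travel":[0,-0.001,0.143],"rotation":[0,0,0],"gripper":0},{"travel":[0,-0.001,0.143],"rotation":[0,0,0],"gripper":0},{"travel":[0,-0.001,0.143],"rotation":[0,0,0],"gripper":0}]}}

```text
t: 11.08
ee_pos: [0.5411, 0.2444, 0.1392]
orientation: [-0.636, 0.738, 0.148, 0.169]
ft_force: [0.8, -0.1, -1.6]
opening: 0.0002
```

```bash
cat > st.py <<'E'
from meas import *
s=manip.observe();p0,R0=cur()
print("t",s["t"],"clamp tcp mm",F.T@(p0-C)*1000,"F d,l,n",F.T@s["ft_force"],"op",s["opening"])
E
python3 st.py; python3 - <<'E'
from bench import read_camera
from meas import *
w=read_camera("wrist"); cv2.imwrite("pics/wrist11.png",w["frame"])
E
```

```text
t 11.0833 clamp tcp mm [224.9328  -0.8585 -10.467 ] F d,l,n [-0.6957 -0.7903 -1.4074] op 0.0001687474413530339
```

View pics/wrist11.png

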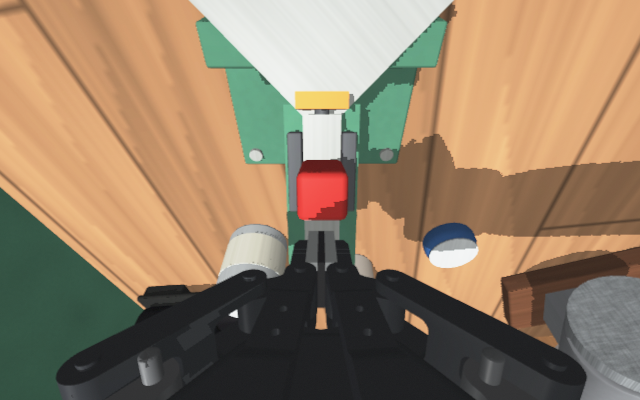

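Request:
{"op": "jog_arm", "data": {"increments": [{"travel":[0.012,0.001,0.002],"rotation":[0,0,0],"gripper":0},{"travel":[0.022,0.001,0.002],"rotation":[0,0,0],"gripper":0},{"travel":[0.028,0.001,0.002],"rotation":[0,0,0],"gripper":0},{"travel":[0.036,0.001,0.002],"rotation":[0,0,0],"gripper":0},{"travel":[0.046,0.001,0.002],"rotation":[0,0,0],"gripper":0},{"travel":[0.058,0.001,0.002],"rotation":[0,0,0],"gripper":0}]}}

```text
t: 11.63
ee_pos: [0.5373, 0.2192, 0.1262]
orientation: [-0.637, 0.738, 0.148, 0.17]
ft_force: [0.1, 1.1, 2.8]
opening: -0.0002
```

```bash
python3 st.py
```

```text
t 11.6333 clamp tcp mm [196.3338  -0.823  -10.9246] F d,l,n [2.2526 0.0544 1.9861] op -0.00016633899116617746
```

Request:
{"op": "jog_arm", "data": {"increments": [{"travel":[0.014,0.001,0],"rotation":[0,0,0],"gripper":0},{"travel":[0.03,0.001,0],"rotation":[0,0,0],"gripper":0},{"travel":[0.046,0.001,0],"rotation":[0,0,0],"gripper":0},{"travel":[0.062,0.001,0],"rotation":[0,0,0],"gripper":0},{"travel":[0.078,0.001,0],"rotation":[0,0,0],"gripper":0},{"travel":[0.09,0.001,0],"rotation":[0,0,0],"gripper":0},{"travel":[0.098,0.001,0],"rotation":[0,0,0],"gripper":0},{"travel":[0.1,0.001,0],"rotation":[0,0,0],"gripper":0},{"travel":[0.1,0.001,0],"rotation":[0,0,0],"gripper":0}]}}

```text
t: 12.38
ee_pos: [0.5293, 0.1743, 0.1034]
orientation: [-0.636, 0.738, 0.148, 0.169]
ft_force: [1.1, 0.7, 0.3]
opening: 0.0001
```

```bash
python3 st.py; python3 - <<'E'
from bench import read_camera
from meas import *
w=read_camera("wrist"); cv2.imwrite("pics/wrist12.png",w["frame"])
E
```

```text
t 12.3833 clamp tcp mm [145.3938   0.4998 -11.5043] F d,l,n [ 0.8896 -0.9435 -0.129 ] op 5.803791724611064e-05
```

View pics/wrist12.png

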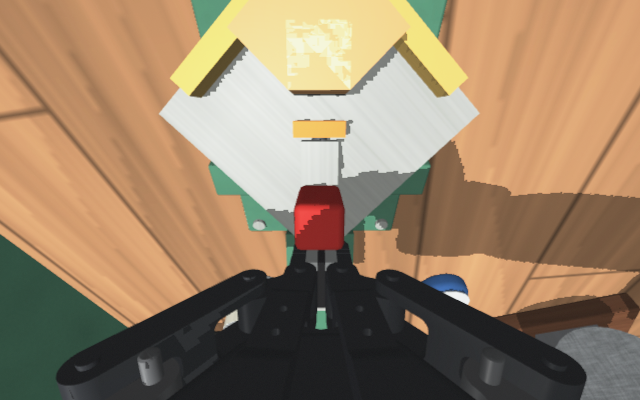

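Request:
{"op": "jog_arm", "data": {"increments": [{"travel":[0.003,0,0],"rotation":[0,0,0],"gripper":0},{"travel":[0.006,0,0],"rotation":[0,0,0],"gripper":0},{"travel":[0.009,0,0],"rotation":[0,0,0],"gripper":0},{"travel":[0.011,0,0],"rotation":[0,0,0],"gripper":0},{"travel":[0.013,0,0],"rotation":[0,0,0],"gripper":0},{"travel":[0.013,0,0],"rotation":[0,0,0],"gripper":0}]}}

```text
t: 12.93
ee_pos: [0.5288, 0.1691, 0.101]
orientation: [-0.636, 0.738, 0.148, 0.169]
ft_force: [-0.8, 1.2, -0.8]
opening: 0.0001
```

```bash
python3 st.py; python3 - <<'E'
from bench import read_camera
from meas import *
w=read_camera("wrist"); cv2.imwrite("pics/wrist13.png",cv2.resize(w["frame"][0:230,150:490],None,fx=2.3,fy=2.3));q=(cloud(w)-C)@F
hsv=cv2.cvtColor(w["frame"],cv2.COLOR_BGR2HSV)
m=(hsv[...,0]>10)&(hsv[...,0]<22)&(hsv[...,1]>120)&(np.abs(q[...,1])<.015)&(q[...,0]>.06)&(q[...,0]<.1)&(q[...,2]>.022)&(q[...,2]<.03); print("pusher top d",np.percentile(q[m][:,0],[1,50,99]),m.sum())
E
```

```text
t 12.9333 clamp tcp mm [139.5766   0.2488 -11.3863] F d,l,n [ 0.6587  0.9479 -1.1621] op 7.390888795943867e-05
pusher top d [0.0652 0.0766 0.0809] 884
```

View pics/wrist13.png

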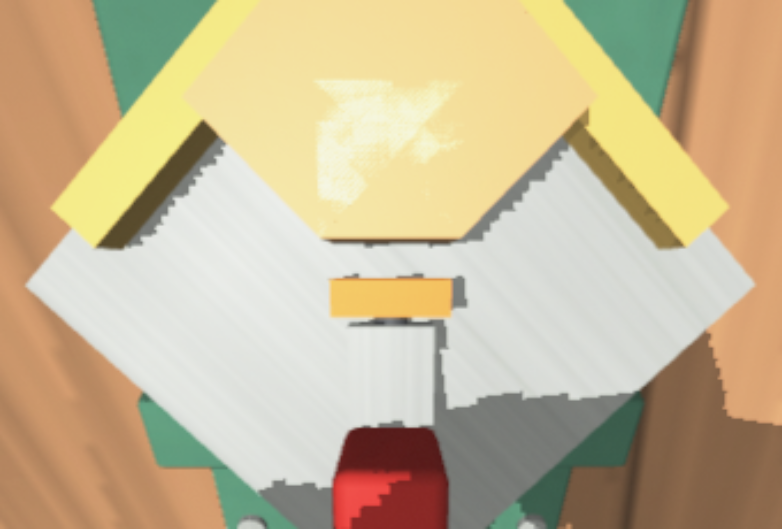

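Request:
{"op": "jog_arm", "data": {"increments": [{"travel":[0.002,0,0],"rotation":[0,0,0],"gripper":0},{"travel":[0.004,0,0],"rotation":[0,0,0],"gripper":0},{"travel":[0.006,0,0],"rotation":[0,0,0],"gripper":0},{"travel":[0.008,0,0],"rotation":[0,0,0],"gripper":0},{"travel":[0.008,0,0],"rotation":[0,0,0],"gripper":0}]}}

```text
t: 13.4
ee_pos: [0.5286, 0.1653, 0.0993]
orientation: [-0.636, 0.738, 0.147, 0.17]
ft_force: [-0.2, 0.9, -0.7]
opening: 0.0001
```

```bash
python3 st.py; python3 - <<'E'
from bench import read_camera
from meas import *
w=read_camera("wrist"); cv2.imwrite("pics/wrist14.png",cv2.resize(w["frame"][50:180,220:420],None,fx=3.5,fy=3.5))
E
```

```text
t 13.4 clamp tcp mm [135.4865  -0.0688 -11.2379] F d,l,n [ 0.5137  0.3809 -0.9741] op 8.24757391876321e-05
```

View pics/wrist14.png

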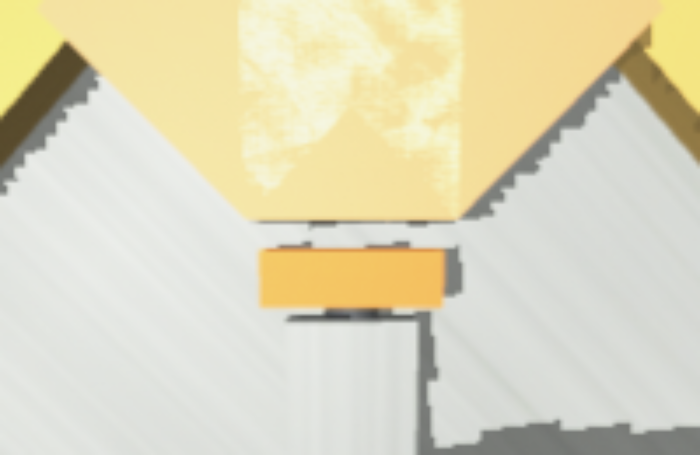

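Request:
{"op": "jog_arm", "data": {"increments": [{"travel":[0.001,0,0],"rotation":[0,0,0],"gripper":0},{"travel":[0.002,0,0],"rotation":[0,0,0],"gripper":0},{"travel":[0.003,0,0],"rotation":[0,0,0],"gripper":0},{"travel":[0.004,0,0],"rotation":[0,0,0],"gripper":0}]}}

```text
t: 13.78
ee_pos: [0.5284, 0.1638, 0.0985]
orientation: [-0.637, 0.738, 0.148, 0.17]
ft_force: [-0.7, 1.8, 0.6]
opening: 0.0003
```

```bash
python3 st.py
```

```text
t 13.7833 clamp tcp mm [133.7792  -0.0902 -11.2317] F d,l,n [ 1.8025  0.9529 -0.2387] op 0.0003240004541235073
```

Request:
{"op": "jog_arm", "data": {"increments": [{"travel":[0.001,0,0],"rotation":[0,0,0],"gripper":0},{"travel":[0.001,0,0],"rotation":[0,0,0],"gripper":0}]}}

```text
t: 13.95
ee_pos: [0.5283, 0.1633, 0.0983]
orientation: [-0.636, 0.738, 0.147, 0.17]
ft_force: [-0.0, 1.9, 0.3]
opening: -0.0002
```

```bash
python3 st.py
```

```text
t 13.95 clamp tcp mm [133.165   -0.0966 -11.2271] F d,l,n [ 1.7927  0.2982 -0.5489] op -0.0002466477387716662
```

Request:
{"op": "jog_arm", "data": {"increments": [{"travel":[0.001,0,0],"rotation":[0,0,0],"gripper":0},{"travel":[0.001,0,0],"rotation":[0,0,0],"gripper":0}]}}

```text
t: 14.12
ee_pos: [0.5282, 0.1628, 0.0981]
orientation: [-0.636, 0.738, 0.147, 0.17]
ft_force: [-0.4, 0.5, 0.5]
opening: -0.0001
```

```bash
python3 st.py
```

```text
t 14.1167 clamp tcp mm [132.69    -0.0902 -11.2192] F d,l,n [0.6386 0.4623 0.2051] op -0.00011537769212503098
```

Still sliding freely; keep stepping 0.5 mm.

Request:
{"op": "jog_arm", "data": {"increments": [{"travel":[0.001,0,0],"rotation":[0,0,0],"gripper":0},{"travel":[0.001,0,0],"rotation":[0,0,0],"gripper":0}]}}

```text
t: 14.28
ee_pos: [0.5282, 0.1624, 0.0978]
orientation: [-0.636, 0.738, 0.147, 0.17]
ft_force: [-0.2, 2.4, -0.6]
opening: 0.0002
```

Request:
{"op": "jog_arm", "data": {"increments": [{"travel":[0.001,0,0],"rotation":[0,0,0],"gripper":0},{"travel":[0.001,0,0],"rotation":[0,0,0],"gripper":0}]}}

```text
t: 14.45
ee_pos: [0.5281, 0.162, 0.0976]
orientation: [-0.636, 0.738, 0.148, 0.17]
ft_force: [-0.9, 1.1, -0.1]
opening: 0.0002
```

```bash
python3 st.py
```

```text
t 14.45 clamp tcp mm [131.7145  -0.0932 -11.2422] F d,l,n [ 0.8259  1.0974 -0.5509] op 0.000246292026128452
```

Request:
{"op": "jog_arm", "data": {"increments": [{"travel":[0.001,0,0],"rotation":[0,0,0],"gripper":0},{"travel":[0.001,0,0],"rotation":[0,0,0],"gripper":0}]}}

```text
t: 14.62
ee_pos: [0.5281, 0.1618, 0.0976]
orientation: [-0.637, 0.738, 0.148, 0.17]
ft_force: [-0.1, 1.9, 1.2]
opening: -0.0004
```

```bash
python3 st.py
```

```text
t 14.6167 clamp tcp mm [131.5365  -0.0765 -11.2434] F d,l,n [2.2077 0.4225 0.2942] op -0.00039522506841446097
```

Request:
{"op": "jog_arm", "data": {"increments": [{"travel":[0.001,0,0],"rotation":[0,0,0],"gripper":0},{"travel":[0.001,0,0],"rotation":[0,0,0],"gripper":0}]}}

```text
t: 14.78
ee_pos: [0.5281, 0.1618, 0.0976]
orientation: [-0.637, 0.737, 0.148, 0.17]
ft_force: [0.5, 4.8, 1.2]
opening: 0.0001
```

```bash
python3 st.py
```

```text
t 14.7833 clamp tcp mm [131.5555  -0.0741 -11.211 ] F d,l,n [ 4.8978  0.1809 -1.0658] op 0.00013650236059059416
```

Request:
{"op": "jog_arm", "data": {"increments": [{"travel":[0.001,0,0],"rotation":[0,0,0],"gripper":0},{"travel":[0.001,0,0],"rotation":[0,0,0],"gripper":0}]}}

```text
t: 14.95
ee_pos: [0.5281, 0.1618, 0.0976]
orientation: [-0.637, 0.737, 0.148, 0.171]
ft_force: [0.2, 7.1, 1.7]
opening: -0.0004
```

```bash
python3 st.py
```

```text
t 14.95 clamp tcp mm [131.5854  -0.0705 -11.1696] F d,l,n [ 7.1309  0.8446 -1.5674] op -0.00038969065363537477
```

Request:
{"op": "jog_arm", "data": {"increments": [{"travel":[0.001,0,0],"rotation":[0,0,0],"gripper":0},{"travel":[0.002,0,0],"rotation":[0,0,0],"gripper":0},{"travel":[0.002,0,0],"rotation":[0,0,0],"gripper":0}]}}

```text
t: 15.2
ee_pos: [0.5281, 0.1619, 0.0977]
orientation: [-0.637, 0.737, 0.149, 0.171]
ft_force: [0.8, 7.2, 2.5]
opening: -0.0
```

```bash
python3 st.py
```

```text
t 15.2 clamp tcp mm [131.6424  -0.1059 -11.1488] F d,l,n [ 7.6208  0.2626 -0.896 ] op -4.915989715306174e-05
```

Request:
{"op": "jog_arm", "data": {"increments": [{"travel":[0.001,0,0],"rotation":[0,0,0],"gripper":0},{"travel":[0.001,0,0],"rotation":[0,0,0],"gripper":0}]}}

```text
t: 15.37
ee_pos: [0.5281, 0.1619, 0.0977]
orientation: [-0.637, 0.737, 0.149, 0.172]
ft_force: [-0.4, 9.8, 2.8]
opening: 0.0
```

```bash
python3 st.py; python3 -c "
from meas import *
print((Rpush.inv()*cur()[1]).as_rotvec(degrees=True))"
```

```text
t 15.3667 clamp tcp mm [131.6797  -0.0756 -11.1203] F d,l,n [ 9.8833  1.8389 -1.7108] op 4.81551812347675e-05
[-0.097  -0.3207 -0.0557]
```

Request:
{"op": "jog_arm", "data": {"increments": [{"travel":[0.0008,0,0],"rotation":[0,0,0],"gripper":0},{"travel":[0.0015,0,0],"rotation":[0,0,0],"gripper":0},{"travel":[0.0015,0,0],"rotation":[0,0,0],"gripper":0}]}}

```text
t: 15.62
ee_pos: [0.5281, 0.1619, 0.0978]
orientation: [-0.637, 0.736, 0.15, 0.172]
ft_force: [0.3, 10.8, 2.8]
opening: 0.0001
```

```bash
python3 st.py
```

```text
t 15.6167 clamp tcp mm [131.7458  -0.076  -11.0997] F d,l,n [10.9165  1.2578 -2.188 ] op 0.00014881135116140063
```

Request:
{"op": "jog_arm", "data": {"increments": [{"travel":[0.0008,0,0],"rotation":[0,0,0],"gripper":0},{"travel":[0.0015,0,0],"rotation":[0,0,0],"gripper":0},{"travel":[0.0015,0,0],"rotation":[0,0,0],"gripper":0}]}}

```text
t: 15.87
ee_pos: [0.5281, 0.162, 0.0978]
orientation: [-0.637, 0.736, 0.15, 0.173]
ft_force: [0.5, 13.7, 4.1]
opening: -0.0001
```

```bash
python3 st.py
```

```text
t 15.8667 clamp tcp mm [131.8169  -0.0958 -11.0576] F d,l,n [14.0618  1.5001 -2.3418] op -6.153296872208739e-05
```

Request:
{"op": "jog_arm", "data": {"increments": [{"travel":[0,0,0],"rotation":[0,0,0],"gripper":0}]}}

```text
t: 15.95
ee_pos: [0.5281, 0.162, 0.0978]
orientation: [-0.637, 0.736, 0.15, 0.173]
ft_force: [0.5, 13.7, 3.0]
opening: 0.0002
```

```bash
python3 st.py
```

```text
t 15.95 clamp tcp mm [131.7727  -0.0494 -11.0862] F d,l,n [13.5702  1.4884 -3.3204] op 0.0002007249218041742
```

Request:
{"op": "jog_arm", "data": {"increments": [{"travel":[0,0,0],"rotation":[0,0,0],"gripper":0},{"travel":[0,0,0],"rotation":[0,0,0],"gripper":0},{"travel":[0,0,0],"rotation":[0,0,0],"gripper":0},{"travel":[0,0,0],"rotation":[0,0,0],"gripper":0},{"travel":[0,0,0],"rotation":[0,0,0],"gripper":0},{"travel":[0,0,0],"rotation":[0,0,0],"gripper":0},{"travel":[0,0,0],"rotation":[0,0,0],"gripper":0},{"travel":[0,0,0],"rotation":[0,0,0],"gripper":0},{"travel":[0,0,0],"rotation":[0,0,0],"gripper":0},{"travel":[0,0,0],"rotation":[0,0,0],"gripper":0}]}}

```text
t: 16.78
ee_pos: [0.5281, 0.1619, 0.0978]
orientation: [-0.637, 0.736, 0.15, 0.173]
ft_force: [0.7, 12.8, 4.0]
opening: -0.0003
```

```bash
python3 st.py; python3 - <<'E'
from bench import read_camera
from meas import *
w=read_camera("wrist"); np.savez("wrist15.npz",**w); cv2.imwrite("pics/wrist15.png",cv2.resize(w["frame"][0:200,150:490],None,fx=2.3,fy=2.3))
E
```

```text
t 16.7833 clamp tcp mm [131.7583  -0.0713 -11.0658] F d,l,n [13.2645  1.1843 -1.9637] op -0.0002685367918146187
```

View pics/wrist15.png

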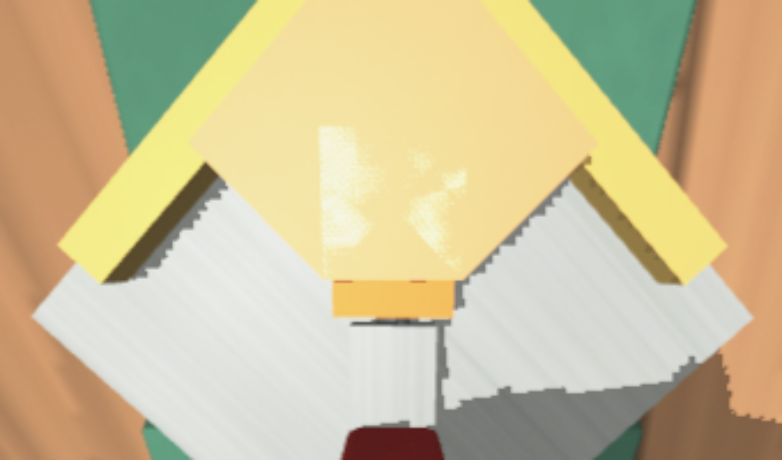

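Request:
{"op": "jog_arm", "data": {"increments": [{"travel":[-0.004,0,0],"rotation":[0,0,0],"gripper":0},{"travel":[-0.008,0,0],"rotation":[0,0,0],"gripper":0},{"travel":[-0.016,0,0],"rotation":[0,0,0],"gripper":0},{"travel":[-0.03,0,0],"rotation":[0,0,0],"gripper":0},{"travel":[-0.045,0,0],"rotation":[0,0,0],"gripper":0},{"travel":[-0.05,0,-0.02],"rotation":[0,0,0],"gripper":0},{"travel":[-0.05,0,-0.08],"rotation":[0,0,0],"gripper":0},{"travel":[-0.05,0,-0.15],"rotation":[0,0,0],"gripper":0},{"travel":[-0.05,0,-0.22],"rotation":[0,0,0],"gripper":0},{"travel":[-0.05,0,-0.28],"rotation":[0,0,0],"gripper":0},{"travel":[-0.05,0,-0.3],"rotation":[0,0,0],"gripper":0},{"travel":[-0.05,0,-0.3],"rotation":[0,0,0],"gripper":0}]}}

```text
t: 17.83
ee_pos: [0.5237, 0.1142, 0.2448]
orientation: [-0.636, 0.738, 0.145, 0.172]
ft_force: [0.4, -0.4, -0.3]
opening: 0.0002
```

```bash
python3 st.py; python3 - <<'E'
from bench import read_camera
from meas import *
w=read_camera("wrist"); np.savez("wrist16.npz",**w); cv2.imwrite("pics/wrist16.png",w["frame"])
P=cloud(w);q=(P-C)@F; hsv=cv2.cvtColor(w["frame"],cv2.COLOR_BGR2HSV)
k=((hsv[...,0]<8)|(hsv[...,0]>172))&(hsv[...,1]>130)&(np.abs(q[...,0]-.11)<.03)&(np.abs(q[...,1])<.03)&(q[...,2]>.053)
print("knob",k.sum(),q[k].min(0),q[k].max(0))
q=(P-C)@B
t=(np.abs(q[...,2]-.032)<.0035)&(q[...,0]>-.01)&(q[...,0]<.08)&(q[...,1]>-.01)&(q[...,1]<.08)&(q[...,0]+q[...,1]<.1)
V,U=np.nonzero(t);O,D=ray(w,U.astype(float),V.astype(float));kk=((C+B[:,2]*.032-O)@B[:,2])/(D@B[:,2]);W=(O+D*kk[:,None]-C)@B*1000
h=cv2.convexHull(W[:,:2].astype(np.float32));print(cv2.approxPolyDP(h,3,True)[:,0],cv2.minAreaRect(h))
w=read_camera("top");cv2.imwrite("pics/top16.png",w["frame"])
E
```

```text
t 17.8333 clamp tcp mm [153.1489  -2.7196 142.0872] F d,l,n [-0.4533 -0.4216 -0.1238] op 0.00017217703151754628
knob 509 [ 0.0847 -0.0102  0.0531] [0.1197 0.0105 0.3231]
[[56.1665 -0.0854]
 [55.9068 36.7682]
 [37.3794 55.255 ]
 [ 0.6864 55.3217]
 [ 1.6382  0.0108]] ((28.53744125366211, 27.724550247192383), (56.117645263671875, 56.062217712402344), 0.057214587926864624)
```

View pics/wrist16.png

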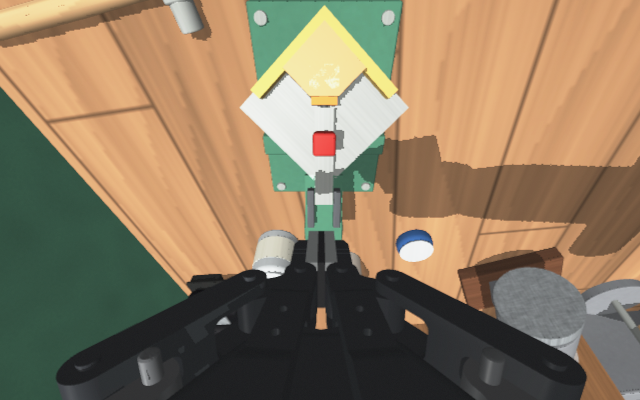

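View pics/top16.png

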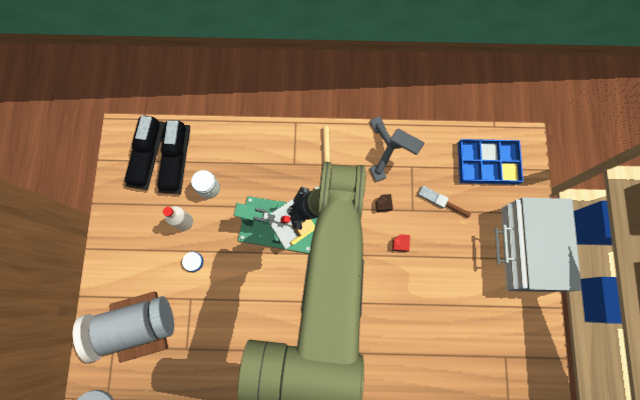

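```bash
python3 -c "
from bench import manip
print(manip.finish_job())"
```

```text
the job is handed in; nothing more can be done
None
```

I laid the tan blank on the plate, let it slide down into the brass corner by itself, then pushed it home with the pusher. The job was handed in at about 18 s, and no verdict was reported.

- **Placing:** the blank's corner was about 52 mm up the slope from the brass corner when I let go. It touched down at up to about 8 N, and I eased that to about 5 N before opening the fingers. I did not watch the slide itself, but the next picture showed the blank in the corner, square to the fences.
- **Pushing:** I pushed on the uphill side of the knob with closed fingers instead of gripping it. The wrist force was 13.3 to 14 N for about 0.9 s, which leaves roughly 12 N on the blank after the 2 N slide friction. The highest force I read was about 14 N.
- **Last checks:**
  - The pusher is still against the cut corner, with the knob about 109 mm up the slope (107 to 113 mm means seated).
  - The blank's edges measure within about 1.6 mm of the seated position, about what the cameras can resolve.
  - The arm is clear of everything, and the top view showed nothing else moved, apart from part of the hammer hidden behind the arm.

**First grasp missed:** the fingers closed above the blank without touching it. The reported tool point was about 42 mm beyond the real fingertips in the camera depth, which disagrees with the description. I allowed for that offset in every later move.

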